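# Line up the mixing dishes and spoon one ball into each

### The job

First nudge the loose glass dishes across the bench, without lifting them, into an aligned row: each touching the stop rail and centred on a red mark of its own. Then use the single-ball spoon to scoop yellow mixing balls from the tray, one at a time, and let exactly one roll gently from low down into each dish, never touching a ball with the fingers; stand the spoon upright back in its rest, with the dishes still in their row, the unused balls still in the tray and everything else on the bench left where it was.

Things in the scene. Friction and masses are not known exactly. Their poses are not given: they have to be found in the camera images.
- rail: low blue-painted stop rail on the bench, fixed, 460 mm long (along its y), 12 mm thick, 22 mm high; origin under its middle; its -x side (towards the robot) is the face the dishes stand against. Three red tape marks across it, 150 mm apart, continue as red lines on the bench
- station0 (a point): bench-level point on the red line at the -y end of the rail, 51 mm in front of the rail's middle line: where the centre of a dish stands when it touches the rail on that mark; axes as the rail's
- station1 (a point): bench-level point on the red line at the middle, 51 mm in front of the rail's middle line: where the centre of a dish stands when it touches the rail on that mark; axes as the rail's
- station2 (a point): bench-level point on the red line at the +y end, 51 mm in front of the rail's middle line: where the centre of a dish stands when it touches the rail on that mark; axes as the rail's
- dish0: green-tinted glass dish, open on top, 90 mm outside diameter (too wide to grasp across), 36 mm high, wall 4 mm, inner floor 5 mm up, 160 g, slides on the bench; origin at the centre of its underside, z up. Two or three of the dishes are present
- dish1: green-tinted glass dish, open on top, 90 mm outside diameter (too wide to grasp across), 36 mm high, wall 4 mm, inner floor 5 mm up, 160 g, slides on the bench; origin at the centre of its underside, z up. Two or three of the dishes are present
- dish2: green-tinted glass dish, open on top, 90 mm outside diameter (too wide to grasp across), 36 mm high, wall 4 mm, inner floor 5 mm up, 160 g, slides on the bench; origin at the centre of its underside, z up. Two or three of the dishes are present
- tray: white ball tray, fixed, inside 160 mm wide (y -80 to 80 mm), walls 42 mm high; origin on the bench under the foot line (x = 0), where the inside is lowest, 6 mm up. From there the floor climbs 6 degrees towards +x to the far wall at x = 105 mm, and a 60 degree ramp climbs towards -x (the robot's side) to 41 mm above the bench at x = -20 mm. The balls gather in the foot line
- tray_foot (a point): middle of the tray's foot line, 6 mm above the bench; axes as the tray's. A spoon blade pushed down the floor towards -x, nose first, presses a ball a little up the ramp until it rides on the nose; moving on up along the ramp while raising the nose by some 25 degrees rolls it back into the pocket (lifting straight up, level, loses it)
- ball0: yellow ceramic mixing ball, 22 mm diameter, 25 g; origin at its centre. All five start in the tray, lying against floor and ramp, centre at tray x = 6 mm, 18 mm above the bench
- ball1: yellow ceramic mixing ball, 22 mm diameter, 25 g; origin at its centre. All five start in the tray, lying against floor and ramp, centre at tray x = 6 mm, 18 mm above the bench
- ball2: yellow ceramic mixing ball, 22 mm diameter, 25 g; origin at its centre. All five start in the tray, lying against floor and ramp, centre at tray x = 6 mm, 18 mm above the bench
- ball3: yellow ceramic mixing ball, 22 mm diameter, 25 g; origin at its centre. All five start in the tray, lying against floor and ramp, centre at tray x = 6 mm, 18 mm above the bench
- ball4: yellow ceramic mixing ball, 22 mm diameter, 25 g; origin at its centre. All five start in the tray, lying against floor and ramp, centre at tray x = 6 mm, 18 mm above the bench
- spoon: single-ball spoon, 60 g, with upright handle. Origin on the blade's underside on the stem's axis; z up along the handle, blade nose towards -x. Steel blade 2.5 mm thick, 20 mm wide (y), nose bevelled to 1.2 mm, x from -31 mm (nose) to 15 mm (heel), flat underneath. Stem 16 x 8 mm (x, y); orange handle 22 x 14 mm (x, y), z from 60 to 115 mm, grasped from above across its 14 mm (y)
- spoon_grip (a point): point to grasp on the axis of the orange handle, 90 mm above the spoon's underside; axes as the spoon's
- spoon_pocket (a point): centre of a ball that sits in the spoon's pocket (spoon x = -20 mm, z = 12 mm). The pocket is an 11 x 11 mm opening in the blade in which one ball sits 1.5 mm sunk; the ball rolls out when the blade tilts by more than about 30 degrees; axes as the spoon's
- rest: black spoon rest, fixed; origin on the bench under the spot where the spoon's origin stands; axes as the parked spoon's. Base 80 x 60 mm, top 6 mm above the bench; two cheeks up to 36 mm high leave 28 mm between them (y) for the 20 mm blade and a back stop begins at x = 19 mm; open towards -x, where the blade sticks out, and at the top
- bottle_a: bystander, to be left alone: clear bottle with blue cap, 52 mm diameter, 110 mm high; origin at its underside
- beaker: bystander, to be left alone: glass beaker, 60 mm across, 70 mm high; origin at its underside
- brush: bystander, to be left alone: small brush lying on the bench; origin at its underside
- jar: bystander, to be left alone: amber jar with white lid, 56 mm diameter, 60 mm high; origin at its underside
- stopper: bystander, to be left alone: black rubber stopper, 32 mm across, 28 mm high; origin at its underside

How it is judged:
On the way, in this order (a step that is already met when the one before it is completed fails the run):
1. every dish stands on the bench against the rail, each on a mark of its own (((x of dish0 in the frame of station0 between -0.008 and 0.008 m and y of dish0 in the frame of station0 between -0.013 and 0.013 m) or (x of dish0 in the frame of station1 between -0.008 and 0.008 m and y of dish0 in the frame of station1 between -0.013 and 0.013 m) or (x of dish0 in the frame of station2 between -0.008 and 0.008 m and y of dish0 in the frame of station2 between -0.013 and 0.013 m)) and angle between each of dish0, dish1, dish2's own z axis and vertical below 0.08 rad and linear speed of each of dish0, dish1, dish2 below 0.02 m/s and ((x of dish1 in the frame of station0 between -0.008 and 0.008 m and y of dish1 in the frame of station0 between -0.013 and 0.013 m) or (x of dish1 in the frame of station1 between -0.008 and 0.008 m and y of dish1 in the frame of station1 between -0.013 and 0.013 m) or (x of dish1 in the frame of station2 between -0.008 and 0.008 m and y of dish1 in the frame of station2 between -0.013 and 0.013 m)) and ((x of dish2 in the frame of station0 between -0.008 and 0.008 m and y of dish2 in the frame of station0 between -0.013 and 0.013 m) or (x of dish2 in the frame of station1 between -0.008 and 0.008 m and y of dish2 in the frame of station1 between -0.013 and 0.013 m) or (x of dish2 in the frame of station2 between -0.008 and 0.008 m and y of dish2 in the frame of station2 between -0.013 and 0.013 m))), for 0.2 s.
2. a ball is lifted clear of the tray in the spoon's pocket (((distance between ball0 and spoon_pocket below 0.012 m and height (world z) of ball0 above 0.06 m) or (distance between ball1 and spoon_pocket below 0.012 m and height (world z) of ball1 above 0.06 m) or (distance between ball2 and spoon_pocket below 0.012 m and height (world z) of ball2 above 0.06 m) or (distance between ball3 and spoon_pocket below 0.012 m and height (world z) of ball3 above 0.06 m) or (distance between ball4 and spoon_pocket below 0.012 m and height (world z) of ball4 above 0.06 m))), for 0.2 s.
3. every dish holds a ball (((horizontal distance between ball0 and dish0 below 0.036 m and height (world z) of ball0 below 0.028 m) or (horizontal distance between ball1 and dish0 below 0.036 m and height (world z) of ball1 below 0.028 m) or (horizontal distance between ball2 and dish0 below 0.036 m and height (world z) of ball2 below 0.028 m) or (horizontal distance between ball3 and dish0 below 0.036 m and height (world z) of ball3 below 0.028 m) or (horizontal distance between ball4 and dish0 below 0.036 m and height (world z) of ball4 below 0.028 m)) and ((horizontal distance between ball0 and dish1 below 0.036 m and height (world z) of ball0 below 0.028 m) or (horizontal distance between ball1 and dish1 below 0.036 m and height (world z) of ball1 below 0.028 m) or (horizontal distance between ball2 and dish1 below 0.036 m and height (world z) of ball2 below 0.028 m) or (horizontal distance between ball3 and dish1 below 0.036 m and height (world z) of ball3 below 0.028 m) or (horizontal distance between ball4 and dish1 below 0.036 m and height (world z) of ball4 below 0.028 m)) and ((horizontal distance between ball0 and dish2 below 0.036 m and height (world z) of ball0 below 0.028 m) or (horizontal distance between ball1 and dish2 below 0.036 m and height (world z) of ball1 below 0.028 m) or (horizontal distance between ball2 and dish2 below 0.036 m and height (world z) of ball2 below 0.028 m) or (horizontal distance between ball3 and dish2 below 0.036 m and height (world z) of ball3 below 0.028 m) or (horizontal distance between ball4 and dish2 below 0.036 m and height (world z) of ball4 below 0.028 m))), for 0.2 s.
At the end, for the whole second after the job is handed in: Every dish stands upright and at rest at a station of its own (within 8 mm of touching the rail, within 13 mm of the mark along it) and holds exactly one ball; the other balls are in the tray; the spoon stands upright (within 0.1 rad), released and at rest, in its rest (within 12 mm) (all of step 1 and all of step 3 and horizontal distance between any of ball1, ball0 and dish0 above 0.036 m and horizontal distance between any of ball2, ball0 and dish0 above 0.036 m and horizontal distance between any of ball2, ball1 and dish0 above 0.036 m and horizontal distance between any of ball3, ball0 and dish0 above 0.036 m and horizontal distance between any of ball3, ball1 and dish0 above 0.036 m and horizontal distance between any of ball3, ball2 and dish0 above 0.036 m and horizontal distance between any of ball4, ball0 and dish0 above 0.036 m and horizontal distance between any of ball4, ball1 and dish0 above 0.036 m and horizontal distance between any of ball4, ball2 and dish0 above 0.036 m and horizontal distance between any of ball4, ball3 and dish0 above 0.036 m and horizontal distance between any of ball1, ball0 and dish1 above 0.036 m and horizontal distance between any of ball2, ball0 and dish1 above 0.036 m and horizontal distance between any of ball2, ball1 and dish1 above 0.036 m and horizontal distance between any of ball3, ball0 and dish1 above 0.036 m and horizontal distance between any of ball3, ball1 and dish1 above 0.036 m and horizontal distance between any of ball3, ball2 and dish1 above 0.036 m and horizontal distance between any of ball4, ball0 and dish1 above 0.036 m and horizontal distance between any of ball4, ball1 and dish1 above 0.036 m and horizontal distance between any of ball4, ball2 and dish1 above 0.036 m and horizontal distance between any of ball4, ball3 and dish1 above 0.036 m and horizontal distance between any of ball1, ball0 and dish2 above 0.036 m and horizontal distance between any of ball2, ball0 and dish2 above 0.036 m and horizontal distance between any of ball2, ball1 and dish2 above 0.036 m and horizontal distance between any of ball3, ball0 and dish2 above 0.036 m and horizontal distance between any of ball3, ball1 and dish2 above 0.036 m and horizontal distance between any of ball3, ball2 and dish2 above 0.036 m and horizontal distance between any of ball4, ball0 and dish2 above 0.036 m and horizontal distance between any of ball4, ball1 and dish2 above 0.036 m and horizontal distance between any of ball4, ball2 and dish2 above 0.036 m and horizontal distance between any of ball4, ball3 and dish2 above 0.036 m and ((x of ball0 in the frame of tray between -0.03 and 0.107 m and y of ball0 in the frame of tray between -0.08 and 0.08 m and height (world z) of ball0 below 0.045 m) or (horizontal distance between ball0 and dish0 below 0.036 m and height (world z) of ball0 below 0.028 m) or (horizontal distance between ball0 and dish1 below 0.036 m and height (world z) of ball0 below 0.028 m) or (horizontal distance between ball0 and dish2 below 0.036 m and height (world z) of ball0 below 0.028 m)) and ((x of ball1 in the frame of tray between -0.03 and 0.107 m and y of ball1 in the frame of tray between -0.08 and 0.08 m and height (world z) of ball1 below 0.045 m) or (horizontal distance between ball1 and dish0 below 0.036 m and height (world z) of ball1 below 0.028 m) or (horizontal distance between ball1 and dish1 below 0.036 m and height (world z) of ball1 below 0.028 m) or (horizontal distance between ball1 and dish2 below 0.036 m and height (world z) of ball1 below 0.028 m)) and ((x of ball2 in the frame of tray between -0.03 and 0.107 m and y of ball2 in the frame of tray between -0.08 and 0.08 m and height (world z) of ball2 below 0.045 m) or (horizontal distance between ball2 and dish0 below 0.036 m and height (world z) of ball2 below 0.028 m) or (horizontal distance between ball2 and dish1 below 0.036 m and height (world z) of ball2 below 0.028 m) or (horizontal distance between ball2 and dish2 below 0.036 m and height (world z) of ball2 below 0.028 m)) and ((x of ball3 in the frame of tray between -0.03 and 0.107 m and y of ball3 in the frame of tray between -0.08 and 0.08 m and height (world z) of ball3 below 0.045 m) or (horizontal distance between ball3 and dish0 below 0.036 m and height (world z) of ball3 below 0.028 m) or (horizontal distance between ball3 and dish1 below 0.036 m and height (world z) of ball3 below 0.028 m) or (horizontal distance between ball3 and dish2 below 0.036 m and height (world z) of ball3 below 0.028 m)) and ((x of ball4 in the frame of tray between -0.03 and 0.107 m and y of ball4 in the frame of tray between -0.08 and 0.08 m and height (world z) of ball4 below 0.045 m) or (horizontal distance between ball4 and dish0 below 0.036 m and height (world z) of ball4 below 0.028 m) or (horizontal distance between ball4 and dish1 below 0.036 m and height (world z) of ball4 below 0.028 m) or (horizontal distance between ball4 and dish2 below 0.036 m and height (world z) of ball4 below 0.028 m)) and horizontal distance between spoon and rest below 0.012 m and z of spoon in the frame of rest below 0.011 m and angle between spoon's own z axis and vertical below 0.1 rad and linear speed of spoon below 0.02 m/s).
It fails at once if the fingers touch a ball (contact force between the fingers and ball0 above 0.5 N or contact force between the fingers and ball1 above 0.5 N or contact force between the fingers and ball2 above 0.5 N or contact force between the fingers and ball3 above 0.5 N or contact force between the fingers and ball4 above 0.5 N).
It fails at once if a ball is dropped from a height or thrown (faster than 1.6 m/s) (linear speed of any of ball0, ball1, ball2, ball3, ball4 above 1.6 m/s).
It fails at once if a dish is lifted off the bench (more than 25 mm)  (height (world z) of any of dish0, dish1, dish2 above 0.025 m).
It fails at once if a bystander is moved more than 40 mm (distance of any of bottle_a, beaker, brush, jar, stopper from where it was at the start of the episode above 0.04 m).
Of dish0, dish1, dish2 only 2 to 3 are there at a start; the rules pass over those that are not, and their reading is None.
At some moment in a run one of dish0, dish1, dish2 may be knocked a few centimetres aside while the robot is not near it.
It also fails if it takes over 210 s, if anything falls off the work surface, if the arm or the gripper's body presses on something with over 40 N, if the wrist force passes 120 N, or if a joint passes its speed limit or range.

### The arm

A 6-joint arm with a two-finger parallel gripper is mounted at the origin on the work surface. World frame = base frame: x ahead of the robot, y to its left, z up, the work surface at z = 0. Lengths are in m, angles in rad, forces in N, time in s.
With the tool pointing down it reaches from about 0.225 to 0.725 m from the base axis. Payload 3.1 kg.
Tool frame: the origin (TCP) lies on the centre line of the jaws, within the pads' length; the fingertips stand 14 mm ahead of it and the grasp point (between the pads) lies 5 mm behind it; z points along the fingers, y is the line along which they close (so a half turn about z gives the same grasp; the last joint's range is limited). The gripper opens to 85 mm and grips with 20 to 120 N. Pads are 22 mm wide; open, the fingers measure 114 mm over their backs; the gripper's body (76 mm by 85 mm) begins 54 mm behind the grasp point. The pads swing forward as they close: fully open they stand 13 mm farther back than shut.
Start: joints at [-1.322, 0.048, 0.099, 1.622, 0, 1.443], TCP at [0.193, -0.488, 0.245] pointing down, gripper open.
Joint ranges: [-2.91, 2.91], [-0.99, 1.94], [-1.21, 1.42], [-2.12, 2.29], [-1.49, 1.47], [-3.14, 3.14]. Speed limits (rad/s): [2.79, 2.79, 3.14, 3.14, 3.14, 3.14].

### API

Orientations are given as a unit quaternion [w, x, y, z].
In Python, from bench import bot gives the robot as it stands.
- The arm moves only by the shell command python3 steer.py 'ROWS'. ROWS is a JSON list of rows, 1 to 20 of them, each of 5 numbers: the finger opening in m, then dx, dy, dz in m, then a turn about the tool's z in rad; each row is the pose to reach, as a shift and turn from the pose commanded when the command began, along the tool's axes at that moment; what a row does not reach only later rows make up. A row lasts 1/12 s, in which the tool goes at most 0.0417 m and 0.125 rad, less where a joint would pass 70% of its speed; a pose out of reach is approached as far as the arm can. The fingers move at their own pace and stop on an object; the grip force is fixed at half the most. Time passes only in rows, so rows that do not move let the fingers close. It prints the time, the measured TCP pose, the force, the opening and the grip force at its end.
- bot.state(): the state, without advancing time (a new reading comes with each control period).
- bot.get_image(name): name is "scene" or "top"; returns the picture (384x512x3 uint8, red, green, blue); there is no depth.
- bot.calibration(name): a dict with "camera_matrix" (3x3 intrinsics, pixels), "view" (4x4, takes a point from world to camera coordinates). Camera axes: x right, y up, looking along -z (the intrinsics and any distortion apply to the point x, -y, -z); pixel columns grow to the right and rows downward; lengths in m; the calibration is good to about 2 mm. A picture is of the moment at which its call begins. calibration takes no time and is no camera call.
- bot.sign_off(): hands the job in; it is judged then, once.
The state is a dict: "time": time; "q": joint angles; "qd": joint speeds; "tau": joint torques, N m; "eef_pos": TCP position; "eef_rot": TCP orientation; "force": force on the tool from outside, world axes, zero at the start; "ft_torque": the same for the moment, N m; "grip_width": finger opening in m; "finger_force": force on a finger pad.
Only numpy, scipy, OpenCV 4.12 (cv2) and the standard library are available. Lean on these libraries where they do the work, as an engineer would, in place of code of your own. Each camera call takes 0.05 s, during which the arm holds its last target. There are 200 camera calls.

## Working session

There is one attempt and no reset: what is moved stays moved. The work goes in short steps, Python scripts to look and compute and a shell command to move; the robot and the scene stay as the last step left them, time stands still between calls to the robot, and variables do not carry over. Pictures are saved under pics/ and viewed, at most 14 in all, crops included, and the job is handed in when it is done.

```bash
ls; mkdir -p pics; python3 - <<'E'
from bench import bot
import cv2,numpy as np
s=bot.state();print({k:np.round(v,3).tolist() for k,v in s.items()})
for n in("top","scene"):
    c=bot.calibration(n);print(n,{k:np.round(v,4).tolist() for k,v in c.items()})
    im=bot.get_image(n);np.save(f"pics/{n}0.npy",im);cv2.imwrite(f"pics/{n}0.png",cv2.resize(im[:,:,::-1],(800,600)))
E
```

```text
bench.py
pics
steer.py
{'time': 0.0, 'q': [-1.322, 0.049, 0.098, 1.622, -0.0, 1.443], 'qd': [0.0, 0.0, -0.001, -0.0, -0.003, -0.001], 'tau': [0.001, -33.878, 32.001, 0.02, -0.0, 0.0], 'eef_pos': [0.193, -0.488, 0.244], 'eef_rot': [-0.001, 0.982, 0.187, -0.0], 'force': [-0.875, -0.172, 0.63], 'ft_torque': [-0.009, 0.007, 0.013], 'finger_force': 0.0, 'grip_width': 0.085}
top {'camera_matrix': [[439.6288, 0.0, 259.6596], [0.0, 439.6288, 190.9325], [0.0, 0.0, 1.0]], 'view': [[0.0245, -0.9996, 0.0116, -0.0605], [0.9805, 0.0263, 0.195, -0.536], [-0.1952, 0.0066, 0.9807, -1.449], [0.0, 0.0, 0.0, 1.0]]}
scene {'camera_matrix': [[487.7067, 0.0, 248.8881], [0.0, 487.7067, 192.3221], [0.0, 0.0, 1.0]], 'view': [[-0.4838, 0.8752, 0.0014, 0.3006], [-0.7085, -0.3927, 0.5864, 0.3334], [0.5138, 0.2827, 0.81, -1.5621], [0.0, 0.0, 0.0, 1.0]]}
```

View pics/top0.png

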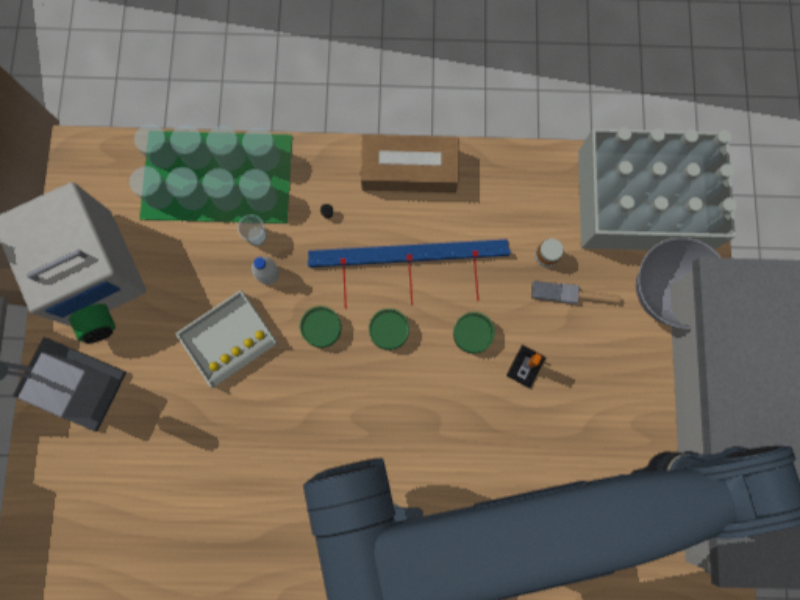

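View pics/scene0.png

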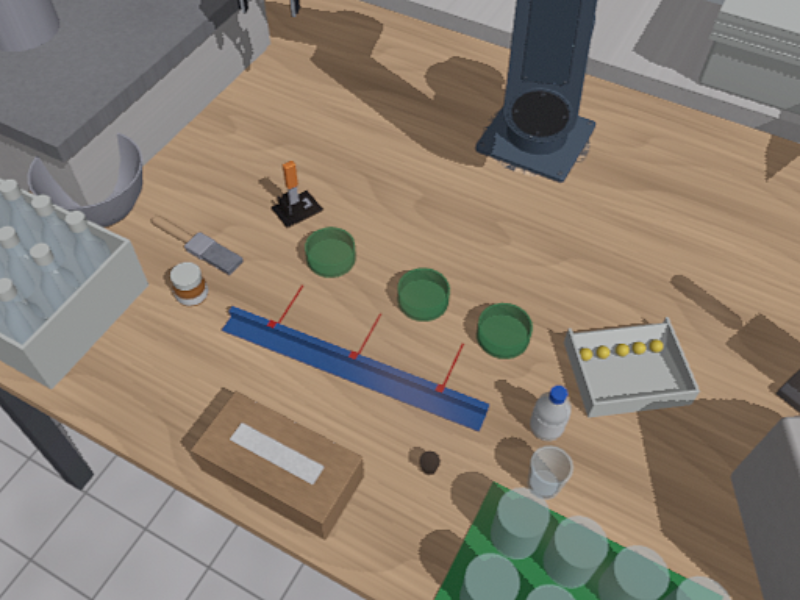

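The top view (800x600) shows three green dishes at (321,327), (389,329) and (474,333). The rail runs (308,259)–(509,248) with marks at (343,261), (409,257) and (475,253). The tray is at (227,338) with its balls in a row at (214,366)–(260,335), and the rest and spoon are at (527,366). The scene view agrees.

```bash
cat > h.py <<'E'
import numpy as np,cv2
from bench import bot
def ray(n,uv):
    c=bot.calibration(n);K=np.array(c["camera_matrix"]);V=np.array(c["view"])
    d=np.linalg.inv(K)@np.array([uv[0],uv[1],1.]);d=np.array([d[0],-d[1],-d[2]])
    R=V[:3,:3];return -R.T@V[:3,3],R.T@d
def at_z(n,uv,z):
    o,d=ray(n,uv);return o+d*(z-o[2])/d[2]
def proj(n,p):
    c=bot.calibration(n);K=np.array(c["camera_matrix"]);V=np.array(c["view"])
    q=V[:3,:3]@np.asarray(p,float)+V[:3,3];u=K@np.array([q[0],-q[1],-q[2]]);return u[:2]/u[2]
def tri(a,b):
    (o1,d1),(o2,d2)=ray("top",a),ray("scene",b)
    A=np.stack([d1,-d2],1);t=np.linalg.lstsq(A,o2-o1,rcond=None)[0]
    p,q=o1+d1*t[0],o2+d2*t[1];return (p+q)/2,np.linalg.norm(p-q)
R={'green':((50,90,30),(90,255,160)),'red':((170,120,80),(180,255,255)),'red2':((0,150,80),(5,255,255)),'blue':((105,120,60),(125,255,255)),'yellow':((20,120,90),(33,255,255)),'orange':((6,190,150),(16,255,255)),'black':((0,0,0),(180,90,38))}
def mask(im,c):
    h=cv2.cvtColor(im,cv2.COLOR_RGB2HSV);m=cv2.inRange(h,*R[c])
    return m|cv2.inRange(h,*R['red2']) if c=='red' else m
def blobs(im,c,amin=8):
    n,l,s,ce=cv2.connectedComponentsWithStats(mask(im,c))
    return [(ce[i].round(1),s[i].tolist(),l==i) for i in range(1,n) if s[i][4]>=amin]
E
python3 - <<'E'
from h import *
np.set_printoptions(precision=4,suppress=True)
for n in("top","scene"):
    im=np.load(f"pics/{n}0.npy")
    for c in('green','red','blue','yellow','orange','black'):
        for ce,s,_ in blobs(im,c):
            z={'green':.018,'red':.01,'blue':.022,'yellow':.018,'orange':.12,'black':.006}[c]
            print(n,c,ce,s,at_z(n,ce,z)[:2])
im=np.load("pics/top0.npy");a=im[180:250,105:185,::-1];b=im[210:260,310:375,::-1]
cv2.imwrite("pics/c0.png",np.hstack([cv2.resize(a,(400,350)),cv2.resize(b,(400,350))]))
E
```

```text
top green [107.1  87.3] [105, 84, 6, 9, 32] [0.9154 0.5198]
top green [130.1  87.6] [127, 85, 7, 8, 31] [0.9168 0.436 ]
top green [153.5  88.8] [151, 86, 6, 9, 26] [0.9146 0.3504]
top green [149.6 126.4] [89, 86, 98, 57, 1374] [0.77   0.3541]
top green [116.3 106.9] [93, 98, 49, 20, 303] [0.8407 0.4797]
top green [154.4 108.3] [145, 98, 19, 21, 123] [0.8393 0.3418]
top green [ 57.7 204.4] [44, 195, 30, 23, 415] [0.4782 0.6501]
top green [205.5 209.4] [193, 197, 25, 25, 467] [0.4741 0.139 ]
top green [248.8 210.9] [237, 199, 25, 25, 463] [ 0.4728 -0.0111]
top green [303. 213.] [291, 202, 25, 24, 477] [ 0.4704 -0.1992]
top red [304. 162.] [303, 161, 3, 3, 9] [ 0.6554 -0.2026]
top red [261.5 164.4] [260, 163, 4, 4, 14] [ 0.6424 -0.0512]
top red [219.1 166.8] [218, 165, 3, 4, 10] [0.6294 0.0991]
top red [262.  174.5] [262, 170, 1, 10, 10] [ 0.6055 -0.0539]
top red [304.1 175.5] [304, 171, 2, 10, 10] [ 0.6059 -0.2032]
top red [220.  178.5] [220, 172, 1, 14, 14] [0.5869 0.0941]
top red [305.  186.5] [305, 182, 1, 10, 10] [ 0.5661 -0.2066]
top red [263. 190.] [263, 186, 1, 9, 9] [ 0.5496 -0
[... 2253 characters left out ...]
ue [276.  245.6] [273, 244, 6, 5, 11] [0.629  0.0803]
scene blue [357.  252.3] [352, 247, 11, 12, 102] [0.55   0.2614]
scene blue [297.6 261.6] [281, 248, 32, 27, 455] [0.643  0.1458]
scene yellow [408.5 222.2] [405, 219, 8, 8, 52] [0.4023 0.3439]
scene yellow [419.5 221. ] [416, 218, 8, 7, 52] [0.3852 0.3674]
scene yellow [385.4 225. ] [382, 221, 8, 8, 49] [0.4389 0.2952]
scene yellow [397.9 223.5] [394, 220, 9, 8, 54] [0.4192 0.3215]
scene yellow [374.6 226.1] [371, 223, 8, 8, 48] [0.4553 0.2724]
scene black [189.6   4.3] [189, 2, 2, 6, 9] [-0.1413 -0.6745]
scene black [345.2  72.3] [328, 59, 35, 28, 389] [-0.0682 -0.0206]
scene black [187.9 133.6] [174, 122, 32, 23, 295] [ 0.4098 -0.3224]
```

View pics/c0.png

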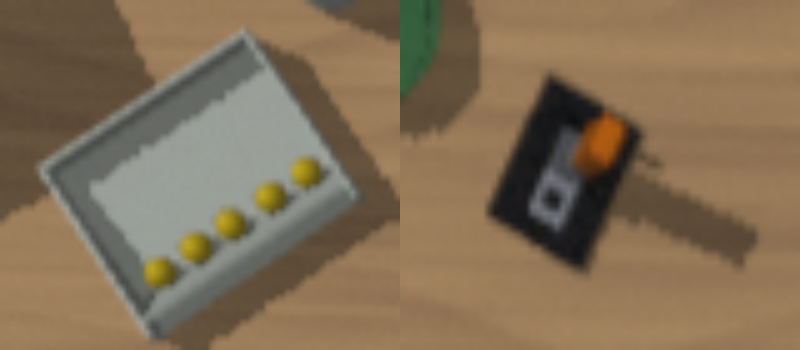

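```bash
python3 - <<'E'
from h import *
np.set_printoptions(precision=4,suppress=True)
P=lambda uv,z,n="top":at_z(n,uv,z)[:2]
print("marks",[P(u,.022) for u in((219.1,166.8),(261.5,164.4),(304,162))])
im=np.load("pics/top0.npy")
b=[x for x in blobs(im,'blue') if x[1][4]>1000][0]; m=(b[2]|(mask(im,'red')>0)&(np.indices(b[2].shape)[0]<169)).astype(np.uint8)
r=cv2.minAreaRect(np.argwhere(m)[:,::-1].astype(np.float32));print("rail rect",r)
bp=np.array([P(p,.022) for p in cv2.boxPoints(r)]);print(bp,bp.mean(0))
# tray rim corners
q=[(243,30),(357,200),(152,338),(42,170)];t=np.array([P((105+a/5,180+c/5),.042) for a,c in q]);print("tray rim",t,t.mean(0),[np.linalg.norm(t[i]-t[i-1]) for i in range(4)])
k=np.array([P((310+a/6.154,210+c/7),.006) for a,c in[(550-400,75),(490-400,213),(585-400,270),(640-400,135)]]);print("rest",k,k.mean(0),[np.linalg.norm(k[i]-k[i-1]) for i in range(4)])
pk=P((310+152/6.154,210+200/7),.0085);print("pocket",pk)
# dish rims: ellipse of green blob at z .036
for ce,s,l in blobs(im,'green',440)[-3:]: print("dish",ce,s,P(ce,.018),P(ce,.03))
sc=np.load("pics/scene0.npy")
h=cv2.cvtColor(sc,cv2.COLOR_RGB2HSV)
m=cv2.inRange(h,(3,150,80),(18,255,255));n,l,s,c=cv2.connectedComponentsWithStats(m[90:130,170:200]);print([(c[i]+[170,90],s[i]) for i in range(1,n) if s[i][4]>8])
for z in(.066,.121): print("px handle",proj("scene",(.405,-.317,z)),proj("top",(.405,-.317,z)))
E
```

```text
marks [array([0.6264, 0.098 ]), array([ 0.6392, -0.0511]), array([ 0.6521, -0.2013])]
rail rect ((260.8971862792969, 161.71746826171875), (9.676216125488281, 128.30587768554688), 86.69812774658203)
[[ 0.6468  0.1784]
 [ 0.6865 -0.2747]
 [ 0.6511 -0.2765]
 [ 0.6118  0.1746]] [ 0.6491 -0.0495]
tray rim [[0.5471 0.3184]
 [0.4315 0.2329]
 [0.3352 0.3641]
 [0.4465 0.4475]] [0.4401 0.3407] [np.float64(0.16365653289640736), np.float64(0.14371189425923542), np.float64(0.16273756807931958), np.float64(0.13907372753548947)]
rest [[ 0.4479 -0.3101]
 [ 0.3784 -0.2757]
 [ 0.3518 -0.3288]
 [ 0.4192 -0.3607]] [ 0.3993 -0.3188] [np.float64(0.05818006704365418), np.float64(0.07746270124213216), np.float64(0.05941542632579823), np.float64(0.07455374448062403)]
pocket [ 0.3855 -0.3102]
dish [205.5 209.4] [193, 197, 25, 25, 467] [0.4741 0.139 ] [0.4723 0.1376]
dish [248.8 210.9] [237, 199, 25, 25, 463] [ 0.4728 -0.0111] [ 0.471  -0.0113]
dish [303. 213.] [291, 202, 25, 24, 477] [ 0.4704 -0.1992] [ 0.4686 -0.1979]
[(array([185.4793, 111.3058]), array([ 11,  13,  10,  18, 121], dtype=int32))]
px handle [188.3221 118.7904] [339.7752 231.2338]
px handle [186.3457 104.6662] [343.0357 229.4336]
```

```bash
python3 - <<'E'
from h import *
a=np.load("pics/top0.npy")[148:200,190:330,::-1];b=np.load("pics/scene0.npy")[180:280,138:318,::-1]
cv2.imwrite("pics/c1.png",np.vstack([cv2.resize(a,(700,260),interpolation=0),cv2.resize(b,(540,300),interpolation=0)[:, :].copy() if 0 else cv2.copyMakeBorder(cv2.resize(b,(540,300),interpolation=0),0,0,0,160,0)]))
E
```

```text
(no output)
```

View pics/c1.png

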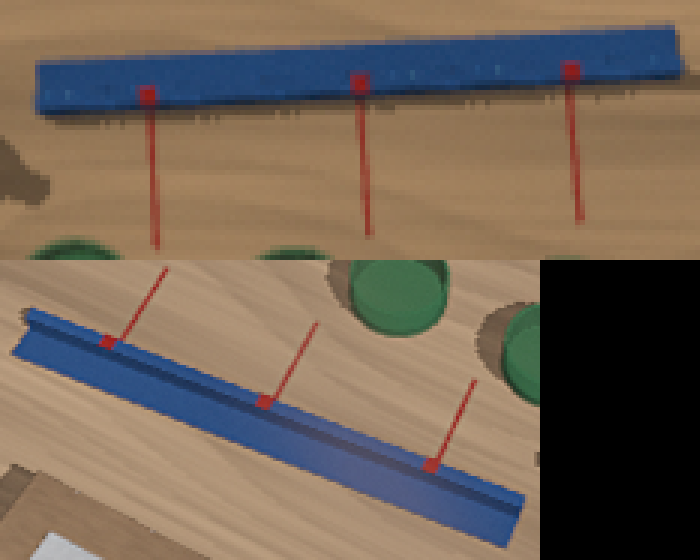

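```bash
cat > t.py <<'E'
import sys
from h import *
from scipy.spatial.transform import Rotation as Ro
def pose():
    s=bot.state();w,x,y,z=s["eef_rot"];M=Ro.from_quat([x,y,z,w]).as_matrix();return np.array(s["eef_pos"]),M,np.arctan2(M[1,0],M[0,0])
def delta(x,y,z,yaw,p,th):
    d=np.array([x,y,z])-p;c,s=np.cos(th),np.sin(th)
    tn=th-np.radians(yaw);return [round(v,4) for v in(d[0]*c+d[1]*s,d[0]*s-d[1]*c,-d[2],(tn+np.pi)%(2*np.pi)-np.pi)]
if __name__=="__main__":   # chains: each arg x,y,z,yaw is relative to pose now / or previous arg
    p,M,th=pose();print("tilt",np.round(M[:,2],3),"pos",p.round(4),"yaw",round(np.degrees(th),2))
    for a in sys.argv[1:]:
        v=[float(k) for k in a.split(",")];d=delta(*v,p,th);print(a,d,"rows",np.ceil(np.linalg.norm(d[:3])/.0417),np.ceil(abs(d[3])/.125))
        if "-c" in sys.argv[0:0]: pass
E
python3 - <<'E'
from h import *
print([at_z("scene",(138+a/3,180+(b-260)/3),.022).round(4) for a,b in((432,466),(265,402),(108,342))])
E
python3 t.py .470,-.199,.244,4.9 .470,-.199,.100,4.9 .470,-.199,.025,4.9
```

```text
[array([0.6295, 0.0971, 0.022 ]), array([ 0.6427, -0.0532,  0.022 ]), array([ 0.656 , -0.2027,  0.022 ])]
tilt [-0.001  0.002 -1.   ] pos [ 0.193  -0.4876  0.2442] yaw 21.59
.470,-.199,.244,4.9 [np.float64(0.3637), np.float64(-0.1665), np.float64(0.0002), np.float64(0.2913)] rows 10.0 3.0
.470,-.199,.100,4.9 [np.float64(0.3637), np.float64(-0.1665), np.float64(0.1442), np.float64(0.2913)] rows 11.0 3.0
.470,-.199,.025,4.9 [np.float64(0.3637), np.float64(-0.1665), np.float64(0.2192), np.float64(0.2913)] rows 11.0 3.0
```

```bash
python3 steer.py '[[0.048,0.364,-0.1665,0,0.291],[0.048,0.364,-0.1665,0,0.291],[0.048,0.364,-0.1665,0,0.291],[0.048,0.364,-0.1665,0,0.291],[0.048,0.364,-0.1665,0,0.291],[0.048,0.364,-0.1665,0,0.291],[0.048,0.364,-0.1665,0,0.291],[0.048,0.364,-0.1665,0,0.291],[0.048,0.364,-0.1665,0,0.291],[0.048,0.364,-0.1665,0,0.291],[0.048,0.364,-0.1665,0.04,0.291],[0.048,0.364,-0.1665,0.08,0.291],[0.048,0.364,-0.1665,0.12,0.291],[0.048,0.364,-0.1665,0.15,0.291],[0.048,0.364,-0.1665,0.15,0.291]]'; python3 - <<'E'
from h import *
a=bot.get_image("top")[150:270,180:340,::-1];b=bot.get_image("scene")[90:230,130:350,::-1]
cv2.imwrite("pics/c2.png",np.vstack([cv2.resize(a,(400,300)),cv2.resize(b,(400,255))]))
E
python3 t.py .470,-.199,.025,4.9 .603,-.2065,.025,4.9
```

```text
time: 1.35
eef_pos: [0.4645, -0.1957, 0.0864]
eef_rot: [-0.005, 0.999, 0.043, -0.007]
force: [-0.8, 0.4, -0.0]
grip_width: 0.0482
finger_force: 0.0
tilt [-0.004  0.002 -1.   ] pos [ 0.469  -0.1986  0.094 ] yaw 4.92
.470,-.199,.025,4.9 [np.float64(0.001), np.float64(0.0005), np.float64(0.069), np.float64(0.0003)] rows 2.0 1.0
.603,-.2065,.025,4.9 [np.float64(0.1328), np.float64(0.0194), np.float64(0.069), np.float64(0.0003)] rows 4.0 1.0
```

View pics/c2.png

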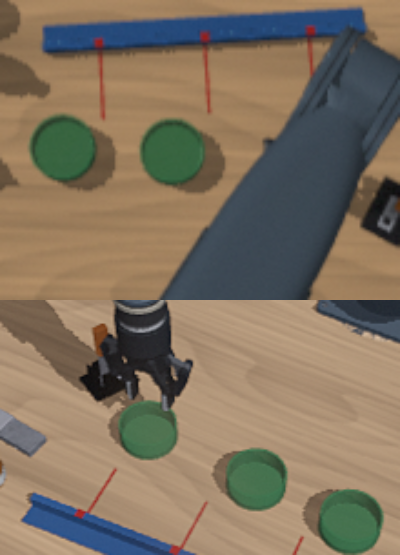

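Picture: the gripper hovers over the right-hand dish with its fingers spread along the rail direction. The other two dishes are unmoved.

```bash
python3 steer.py '[[0.048,0.001,0,0.02,0],[0.048,0.001,0,0.04,0],[0.048,0.001,0,0.06,0],[0.048,0.001,0,0.069,0],[0.048,0.001,0,0.069,0],[0.048,0.02,0.003,0.069,0],[0.048,0.04,0.006,0.069,0],[0.048,0.06,0.009,0.069,0],[0.048,0.08,0.012,0.069,0],[0.048,0.10,0.015,0.069,0],[0.048,0.115,0.018,0.069,0],[0.048,0.125,0.019,0.069,0],[0.048,0.130,0.019,0.069,0],[0.048,0.134,0.019,0.069,0],[0.048,0.136,0.019,0.069,0],[0.048,0.136,0.019,0.069,0]]';python3 t.py .603,-.2065,.10,4.9 .473,-.011,.1,4.9
```

```text
time: 2.78
eef_pos: [0.6082, -0.2075, 0.0282]
eef_rot: [0.001, 0.999, 0.043, 0.001]
force: [-1.1, -1.3, 3.7]
grip_width: 0.0482
finger_force: 2.0
tilt [ 0.002 -0.002 -1.   ] pos [ 0.6082 -0.2075  0.0282] yaw 4.9
.603,-.2065,.10,4.9 [np.float64(-0.0051), np.float64(-0.0015), np.float64(-0.0718), np.float64(-0.0001)] rows 2.0 1.0
.473,-.011,.1,4.9 [np.float64(-0.1179), np.float64(-0.2073), np.float64(-0.0718), np.float64(-0.0001)] rows 6.0 1.0
```

```bash
python3 steer.py '[[0.048,-0.004,0,0,0],[0.048,-0.004,0,-0.035,0],[0.048,-0.004,0,-0.07,0],[0.048,-0.04,-0.04,-0.072,0],[0.048,-0.06,-0.08,-0.072,0],[0.048,-0.08,-0.12,-0.072,0],[0.048,-0.1,-0.16,-0.072,0],[0.048,-0.115,-0.19,-0.072,0],[0.048,-0.118,-0.207,-0.072,0],[0.048,-0.118,-0.207,-0.072,0],[0.048,-0.118,-0.207,-0.072,0],[0.048,-0.118,-0.207,-0.072,0]]'; python3 - <<'E'
from h import *
np.set_printoptions(precision=4,suppress=True)
for n in("top","scene"):
    im=bot.get_image(n)
    for ce,s,_ in blobs(im,'green',150):
        p=at_z(n,ce,.02)
        if -.3<p[1]<.2 and p[0]<.7: print(n,ce,s,p[:2])
E
python3 t.py .473,-.011,.026,4.9 .590,-.0565,.026,4.9
```

```text
time: 3.78
eef_pos: [0.4722, -0.0107, 0.0982]
eef_rot: [0.0, 0.999, 0.043, 0.0]
force: [0.1, -0.1, -0.0]
grip_width: 0.0481
finger_force: 0.0
top [304.7 177.8] [293, 164, 25, 27, 482] [ 0.5953 -0.2043]
top [205.4 209.5] [194, 198, 24, 24, 463] [0.4734 0.1391]
scene [270.8 188.6] [255, 172, 32, 33, 691] [ 0.4795 -0.0116]
scene [184.2 192.2] [168, 176, 34, 34, 831] [ 0.6015 -0.2073]
scene [321.3 212.2] [306, 194, 34, 35, 856] [0.4834 0.1372]
tilt [ 0.001 -0.    -1.   ] pos [ 0.4727 -0.0114  0.0983] yaw 4.84
.473,-.011,.026,4.9 [np.float64(0.0004), np.float64(-0.0004), np.float64(0.0723), np.float64(-0.001)] rows 2.0 1.0
.590,-.0565,.026,4.9 [np.float64(0.1131), np.float64(0.0548), np.float64(0.0723), np.float64(-0.001)] rows 4.0 1.0
```

```bash
python3 steer.py '[[0.048,0,0,0.02,0],[0.048,0,0,0.04,0],[0.048,0,0,0.06,0],[0.048,0,0,0.071,0],[0.048,0,0,0.071,0],[0.048,0.015,0.01,0.071,0],[0.048,0.033,0.02,0.071,0],[0.048,0.051,0.03,0.071,0],[0.048,0.069,0.04,0.071,0],[0.048,0.087,0.048,0.071,0],[0.048,0.100,0.055,0.071,0],[0.048,0.108,0.055,0.071,0],[0.048,0.113,0.055,0.071,0],[0.048,0.117,0.055,0.071,0],[0.048,0.119,0.055,0.071,0],[0.048,0.119,0.055,0.071,0]]';python3 t.py  .474,.138,.1,4.9
```

```text
time: 5.22
eef_pos: [0.5955, -0.0547, 0.0274]
eef_rot: [-0.0, 0.999, 0.043, 0.0]
force: [0.6, -0.6, -1.2]
grip_width: 0.0482
finger_force: 1.6
tilt [ 0.  0. -1.] pos [ 0.5955 -0.0547  0.0274] yaw 4.95
.474,.138,.1,4.9 [np.float64(-0.1044), np.float64(-0.2025), np.float64(-0.0726), np.float64(0.0008)] rows 6.0 1.0
```

```bash
python3 steer.py '[[0.048,-0.004,0,0,0],[0.048,-0.004,0,-0.035,0],[0.048,-0.004,0,-0.07,0],[0.048,-0.04,-0.04,-0.072,0],[0.048,-0.06,-0.08,-0.072,0],[0.048,-0.08,-0.12,-0.072,0],[0.048,-0.1,-0.16,-0.072,0],[0.048,-0.105,-0.19,-0.072,0],[0.048,-0.105,-0.2025,-0.072,0],[0.048,-0.105,-0.2025,-0.072,0],[0.048,-0.105,-0.2025,-0.072,0],[0.048,-0.105,-0.2025,-0.072,0]]';python3 t.py .474,.138,.026,4.9 .577,.093,.026,4.9
```

```text
time: 6.22
eef_pos: [0.4757, 0.1209, 0.0996]
eef_rot: [-0.006, 0.999, 0.053, 0.0]
force: [0.9, 0.1, -0.1]
grip_width: 0.0478
finger_force: 0.0
tilt [-0.     0.012 -1.   ] pos [0.4757 0.1209 0.0996] yaw 6.05
.474,.138,.026,4.9 [np.float64(0.0001), np.float64(-0.0172), np.float64(0.0736), np.float64(0.02)] rows 2.0 1.0
.577,.093,.026,4.9 [np.float64(0.0978), np.float64(0.0384), np.float64(0.0736), np.float64(0.02)] rows 4.0 1.0
```

```bash
python3 steer.py '[[0.048,0,-0.001,0,0],[0.048,0,-0.001,0,0]]';python3 -c "
from h import *
print(np.round(bot.state()['q'],3))"; python3 t.py .474,.138,.026,4.9 .577,.093,.026,4.9
```

```text
time: 6.38
eef_pos: [0.4757, 0.1212, 0.0993]
eef_rot: [-0.007, 0.999, 0.053, -0.0]
force: [-0.1, -1.0, 0.5]
grip_width: 0.0479
finger_force: 0.0
[ 0.105 -0.023 -0.263  1.331  0.013  3.141]
tilt [-0.001  0.013 -1.   ] pos [0.4757 0.1212 0.0993] yaw 6.04
.474,.138,.026,4.9 [np.float64(0.0), np.float64(-0.0169), np.float64(0.0733), np.float64(0.02)] rows 2.0 1.0
.577,.093,.026,4.9 [np.float64(0.0977), np.float64(0.0387), np.float64(0.0733), np.float64(0.02)] rows 4.0 1.0
```

```bash
python3 steer.py '[[0.048,-0.002,-0.008,0,-0.12],[0.048,-0.002,-0.017,0,-0.24],[0.048,-0.002,-0.017,0,-0.36],[0.048,-0.002,-0.017,0,-0.42],[0.048,-0.002,-0.017,0,-0.42],[0.048,-0.002,-0.017,0,-0.42]]'; python3 t.py .474,.138,.026,30 .577,.093,.026,30
```

```text
time: 6.88
eef_pos: [0.4716, 0.1384, 0.0994]
eef_rot: [-0.007, 0.966, 0.259, 0.001]
force: [0.1, -0.3, 0.5]
grip_width: 0.0476
finger_force: 0.0
tilt [-0.002  0.013 -1.   ] pos [0.4716 0.1384 0.0994] yaw 30.06
.474,.138,.026,30 [np.float64(0.0019), np.float64(0.0015), np.float64(0.0734), np.float64(0.0011)] rows 2.0 1.0
.577,.093,.026,30 [np.float64(0.0685), np.float64(0.092), np.float64(0.0734), np.float64(0.0011)] rows 4.0 1.0
```

```bash
python3 steer.py '[[0.048,0.002,0.001,0.02,0],[0.048,0.002,0.001,0.04,0],[0.048,0.002,0.001,0.06,0],[0.048,0.002,0.001,0.072,0],[0.048,0.002,0.001,0.072,0],[0.048,0.012,0.015,0.072,0],[0.048,0.022,0.029,0.072,0],[0.048,0.032,0.043,0.072,0],[0.048,0.042,0.057,0.072,0],[0.048,0.052,0.071,0.072,0],[0.048,0.060,0.082,0.072,0],[0.048,0.066,0.090,0.072,0],[0.048,0.070,0.093,0.072,0],[0.048,0.073,0.095,0.072,0],[0.048,0.075,0.096,0.072,0],[0.048,0.075,0.096,0.072,0]]';python3 t.py .577,.093,.025,30
```

```text
time: 8.22
eef_pos: [0.5843, 0.0949, 0.0272]
eef_rot: [-0.006, 0.965, 0.261, 0.001]
force: [-2.0, -1.4, 2.1]
grip_width: 0.0481
finger_force: 1.9
tilt [-0.002  0.013 -1.   ] pos [0.5843 0.0949 0.0272] yaw 30.25
.577,.093,.025,30 [np.float64(-0.0073), np.float64(-0.002), np.float64(0.0022), np.float64(0.0044)] rows 1.0 1.0
```

Lift, then head toward the spoon while turning about half a turn, and take pictures.

```bash
python3 steer.py '[[0.048,-0.005,0,0,0],[0.048,-0.005,0,-0.035,0],[0.048,-0.005,0,-0.07,0],[0.06,-0.04,0.03,-0.1,-0.1],[0.07,-0.07,0.06,-0.14,-0.2],[0.07,-0.1,0.1,-0.16,-0.3],[0.07,-0.13,0.14,-0.16,-0.4],[0.07,-0.16,0.14,-0.16,-0.5],[0.07,-0.18,0.14,-0.16,-0.6],[0.07,-0.2,0.14,-0.16,-0.7],[0.07,-0.22,0.14,-0.16,-0.8],[0.07,-0.22,0.14,-0.16,-0.9],[0.07,-0.22,0.14,-0.16,-1.0],[0.07,-0.22,0.14,-0.16,-1.1],[0.07,-0.22,0.14,-0.16,-1.2],[0.07,-0.22,0.14,-0.16,-1.2]]'; python3 - <<'E'
from h import *
np.set_printoptions(precision=4,suppress=True)
for n in("top","scene"):
    im=bot.get_image(n);np.save(f"pics/{n}1.npy",im)
    for ce,s,_ in blobs(im,'green',150):
        p=at_z(n,ce,.02)
        if -.3<p[1]<.2 and p[0]<.7: print(n,ce,s,p[:2])
a=np.load("pics/top1.npy")[150:270,180:340,::-1];b=np.load("pics/scene1.npy")[90:270,130:350,::-1]
cv2.imwrite("pics/c3.png",np.hstack([cv2.resize(a,(400,300)),cv2.resize(b,(367,300))]))
E
python3 t.py
```

```text
time: 9.55
eef_pos: [0.4648, -0.1388, 0.1838]
eef_rot: [-0.005, 0.649, 0.761, 0.005]
force: [0.8, -0.4, -0.6]
grip_width: 0.0697
finger_force: 0.0
top [261.9 179.7] [250, 167, 25, 26, 479] [ 0.5844 -0.0539]
top [220.5 181.6] [208, 169, 25, 26, 482] [0.5736 0.091 ]
scene [184.3 192.2] [168, 176, 34, 34, 837] [ 0.6014 -0.2071]
scene [292.4 232.3] [276, 214, 31, 37, 596] [0.574  0.0985]
tilt [-0.001  0.013 -1.   ] pos [ 0.4649 -0.1387  0.1838] yaw 98.88
```

View pics/c3.png

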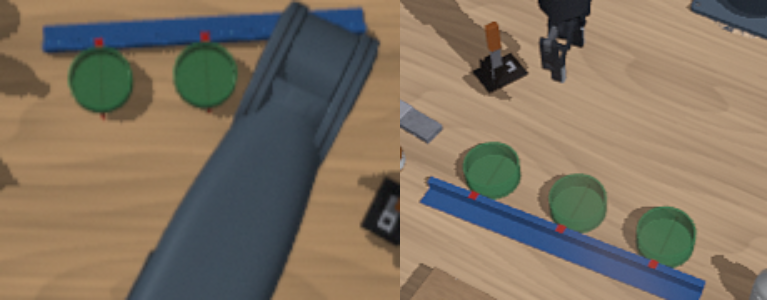

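Picture: all three dishes stand against the rail, each centred on its own red mark. Next, the spoon.

```bash
python3 t.py .4043,-.318,.16,153.5; python3 t.py .4043,-.318,.091,153.5
```

```text
tilt [-0.001  0.013 -1.   ] pos [ 0.4649 -0.1387  0.1838] yaw 98.88
.4043,-.318,.16,153.5 [np.float64(-0.1678), np.float64(-0.0875), np.float64(0.0238), np.float64(-0.9534)] rows 5.0 8.0
tilt [-0.001  0.013 -1.   ] pos [ 0.4649 -0.1387  0.1838] yaw 98.88
.4043,-.318,.091,153.5 [np.float64(-0.1678), np.float64(-0.0875), np.float64(0.0928), np.float64(-0.9534)] rows 6.0 8.0
```

```bash
python3 steer.py '[[0.07,-0.03,-0.02,0,-0.12],[0.07,-0.06,-0.04,0,-0.24],[0.07,-0.09,-0.06,0,-0.36],[0.07,-0.12,-0.07,0.01,-0.48],[0.07,-0.14,-0.08,0.02,-0.6],[0.07,-0.16,-0.0875,0.024,-0.72],[0.07,-0.168,-0.0875,0.024,-0.84],[0.07,-0.168,-0.0875,0.024,-0.953],[0.07,-0.168,-0.0875,0.024,-0.953],[0.07,-0.168,-0.0875,0.024,-0.953]]'; python3 - <<'E'
from h import *
a=bot.get_image("top")[200:270,300:390,::-1];b=bot.get_image("scene")[80:160,150:240,::-1]
cv2.imwrite("pics/c4.png",np.hstack([cv2.resize(a,(400,311)),cv2.resize(b,(400,311))]))
E
python3 t.py .4043,-.318,.091,153.5
```

```text
time: 10.48
eef_pos: [0.4048, -0.3182, 0.1574]
eef_rot: [-0.002, 0.23, 0.973, 0.006]
force: [-0.4, 1.2, 0.8]
grip_width: 0.0703
finger_force: 0.0
tilt [-0.001  0.013 -1.   ] pos [ 0.405  -0.3179  0.1576] yaw 153.46
.4043,-.318,.091,153.5 [np.float64(0.0006), np.float64(-0.0004), np.float64(0.0666), np.float64(-0.0007)] rows 2.0 1.0
```

View pics/c4.png

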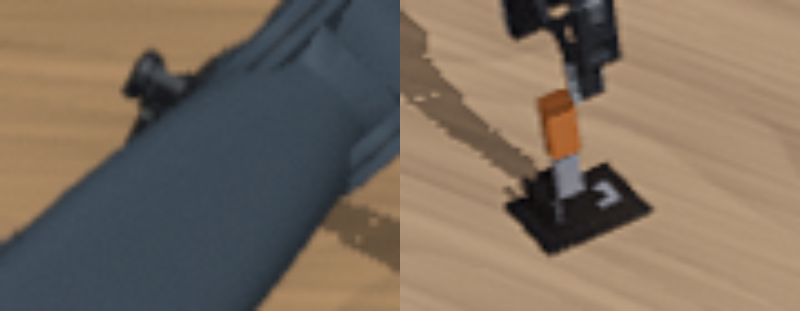

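Scene view: the handle stands below, between the fingers. Descend and close.

```bash
python3 steer.py '[[0.07,0,0,0.02,0],[0.07,0,0,0.04,0],[0.07,0,0,0.06,0],[0.07,0,0,0.066,0],[0.07,0,0,0.066,0],[0.02,0,0,0.066,0],[0.0,0,0,0.066,0],[0.0,0,0,0.066,0],[0.0,0,0,0.066,0],[0.0,0,0,0.066,0],[0.0,0,0,0.066,0],[0.0,0,0,0.066,0]]'; python3 - <<'E'
from h import *
a=bot.get_image("top")[200:270,300:390,::-1];b=bot.get_image("scene")[80:160,150:240,::-1]
cv2.imwrite("pics/c5.png",np.hstack([cv2.resize(a,(400,311)),cv2.resize(b,(400,311))]))
E
python3 t.py .4192,.322,.2,216.7
```

```text
time: 11.58
eef_pos: [0.4053, -0.3181, 0.0927]
eef_rot: [-0.001, 0.228, 0.974, 0.006]
force: [0.1, 0.8, 4.0]
grip_width: 0.0134
finger_force: 59.4
tilt [-0.     0.012 -1.   ] pos [ 0.4053 -0.3181  0.0927] yaw 153.6
.4192,.322,.2,216.7 [np.float64(0.2722), np.float64(0.5795), np.float64(-0.1073), np.float64(-1.1013)] rows 16.0 9.0
```

View pics/c5.png

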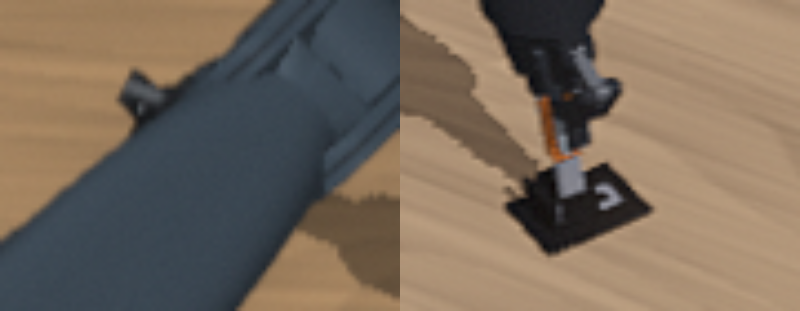

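The handle is gripped (13.4 mm, 59 N). Lift and carry the spoon to the tray.

```bash
python3 t.py .4053,-.3181,.2,153.6 .4633,.3572,.2,216.7
```

```text
tilt [-0.     0.012 -1.   ] pos [ 0.4053 -0.3181  0.0927] yaw 153.6
.4053,-.3181,.2,153.6 [np.float64(0.0), np.float64(-0.0), np.float64(-0.1073), np.float64(-0.0)] rows 3.0 0.0
.4633,.3572,.2,216.7 [np.float64(0.2484), np.float64(0.6306), np.float64(-0.1073), np.float64(-1.1013)] rows 17.0 9.0
```

```bash
python3 steer.py '[[0,0,0,-0.03,0],[0,0,0,-0.07,0],[0,0,0,-0.107,0],[0,0.012,0.03,-0.107,-0.1],[0,0.024,0.07,-0.107,-0.2],[0,0.043,0.11,-0.107,-0.3],[0,0.059,0.15,-0.107,-0.4],[0,0.075,0.19,-0.107,-0.5],[0,0.091,0.23,-0.107,-0.6],[0,0.106,0.27,-0.107,-0.7],[0,0.122,0.31,-0.107,-0.8],[0,0.138,0.35,-0.107,-0.9],[0,0.154,0.39,-0.107,-1.0],[0,0.169,0.43,-0.107,-1.1],[0,0.185,0.47,-0.107,-1.1],[0,0.201,0.51,-0.107,-1.1],[0,0.217,0.55,-0.107,-1.1],[0,0.232,0.59,-0.107,-1.1],[0,0.243,0.617,-0.107,-1.1],[0,0.248,0.63,-0.107,-1.1]]'; python3 steer.py '[[0,0,0,0,0],[0,0,0,0,0],[0,0,0,0,0]]' >/dev/null; python3 t.py; python3 - <<'E'
from h import *
a=bot.get_image("top")[180:250,105:205,::-1];b=bot.get_image("scene")[130:270,330:470,::-1]
cv2.imwrite("pics/c6.png",np.hstack([cv2.resize(a,(400,280)),cv2.resize(b,(280,280))]))
E
```

```text
time: 13.35
eef_pos: [0.4618, 0.36, 0.2059]
eef_rot: [0.001, -0.316, 0.949, 0.008]
force: [0.4, -1.5, -0.3]
grip_width: 0.0131
finger_force: 59.0
tilt [-0.003  0.012 -1.   ] pos [0.4625 0.3549 0.2066] yaw -143.38
```

View pics/c6.png

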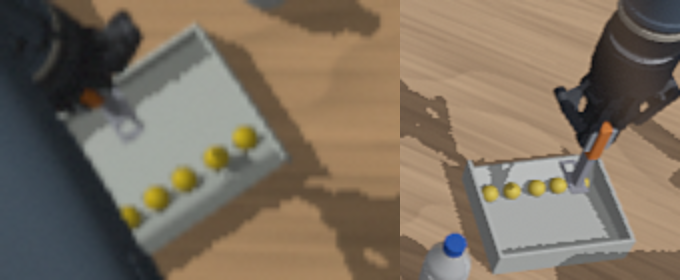

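```bash
cat > w.py <<'E'
import sys
from t import *
# tray coords (X,Y,z of TCP, yaw fixed) -> deltas
xh=np.array([.802,.597]);yh=np.array([-.597,.802])
p,M,th=pose();print("X,Y,z",np.r_[p[:2]@xh,p[:2]@yh,p[2]].round(4),"yaw",np.degrees(th).round(2),"tilt",M[:2,2].round(3),"f",np.round(bot.state()["force"],1))
for a in sys.argv[1:]:
    X,Y,z=[float(k) for k in a.split(",")];w=X*xh+Y*yh;print(a,[float(v) for v in delta(w[0],w[1],z,216.7,p,th)])
E
python3 w.py .585,.0099,.13 .579,.0099,.1035 .5506,.0099,.098; python3 - <<'E'
from h import *
xh=np.array([.802,.597]);yh=np.array([-.597,.802])
for uv in((138,212.5),(136.3,210.7)):
    q=at_z("top",uv,.122)[:2];print(q,q@xh,q@yh)
E
```

```text
X,Y,z [0.5828 0.0079 0.2072] yaw -143.46 tilt [-0.002  0.013] f [ 0.7  0.4 -1. ]
.585,.0099,.13 [-0.002, 0.002, 0.0772, -0.0028]
.579,.0099,.1035 [0.004, 0.002, 0.1037, -0.0028]
.5506,.0099,.098 [0.0324, 0.002, 0.1092, -0.0028]
[0.44247589 0.34302655] 0.5596525113565534 0.010949185833015684
[0.44817116 0.34893493] 0.5677474237462052 0.012287627174776994
```

```bash
python3 steer.py '[[0,-0.002,0.001,0.02,0],[0,-0.002,0.001,0.045,0],[0,-0.002,0.001,0.07,0],[0,-0.002,0.001,0.085,0],[0,-0.002,0.001,0.095,0],[0,-0.002,0.001,0.101,0],[0,-0.002,0.001,0.103,0],[0,-0.002,0.001,0.103,0],[0,-0.002,0.001,0.103,0]]'; python3 w.py .579,.0085,.1025 .5506,.0085,.098;python3 - <<'E'
from h import *
b=bot.get_image("scene")[190:250,350:450,::-1]; np.save("pics/s7.npy",b)
cv2.imwrite("pics/c7.png",cv2.resize(b,(700,420)))
E
```

```text
time: 14.45
eef_pos: [0.4646, 0.3593, 0.106]
eef_rot: [0.003, -0.314, 0.949, 0.007]
force: [-0.3, 0.6, -0.8]
grip_width: 0.0134
finger_force: 59.0
X,Y,z [0.5871 0.0108 0.106 ] yaw -143.39 tilt [0.001 0.015] f [-0.3  0.6 -0.8]
.579,.0085,.1025 [0.0083, -0.0023, 0.0035, -0.0016]
.5506,.0085,.098 [0.0367, -0.0023, 0.008, -0.0016]
```

View pics/c7.png

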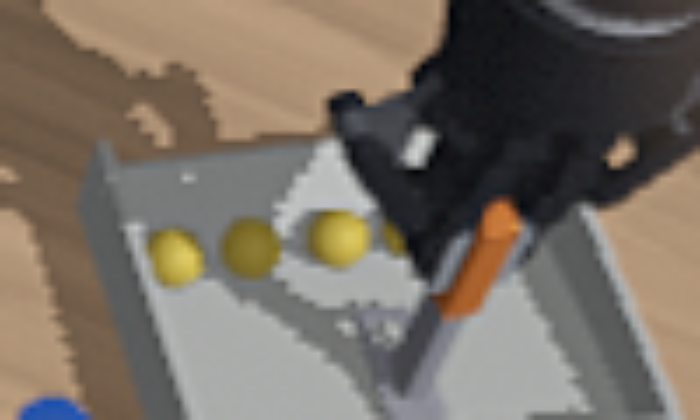

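```bash
python3 - <<'E'
from h import *
xh=np.array([.802,.597]);yh=np.array([-.597,.802])
for nm,uv,z in(("pocket",(350+381/7,190+325/7),.0225),("ball2",(350+340/7,190+238/7),.018),("ball1",(350+250/7,190+247/7),.018)):
    q=at_z("scene",uv,z)[:2];print(nm,q,q@xh,q@yh)
E
```

```text
pocket [0.45112321 0.34811195] 0.569623649713153 0.00986522095559067
ball2 [0.41982197 0.32351588] 0.5298362057918937 0.00882602162094015
ball1 [0.43935122 0.29620833] 0.5291960526679932 -0.02473359419949009
```

```bash
python3 steer.py '[[0,0.004,-0.001,0.003,0],[0,0.008,-0.001,0.0045,0],[0,0.012,-0.001,0.005,0],[0,0.016,-0.001,0.0055,0],[0,0.020,-0.001,0.006,0],[0,0.024,-0.001,0.0065,0],[0,0.027,-0.001,0.007,0],[0,0.030,-0.001,0.0075,0],[0,0.033,-0.001,0.0075,0],[0,0.035,-0.001,0.0075,0],[0,0.035,-0.001,0.0075,0]]'; python3 w.py ;python3 - <<'E'
from h import *
b=bot.get_image("scene")[190:250,350:450,::-1]
cv2.imwrite("pics/c8.png",cv2.resize(b,(700,420)))
E
```

```text
time: 15.42
eef_pos: [0.4357, 0.3371, 0.097]
eef_rot: [0.001, -0.314, 0.949, 0.006]
force: [0.5, 0.5, 0.6]
grip_width: 0.0132
finger_force: 59.5
X,Y,z [0.5507 0.0102 0.097 ] yaw -143.37 tilt [-0.002  0.013] f [0.5 0.5 0.6]
```

View pics/c8.png

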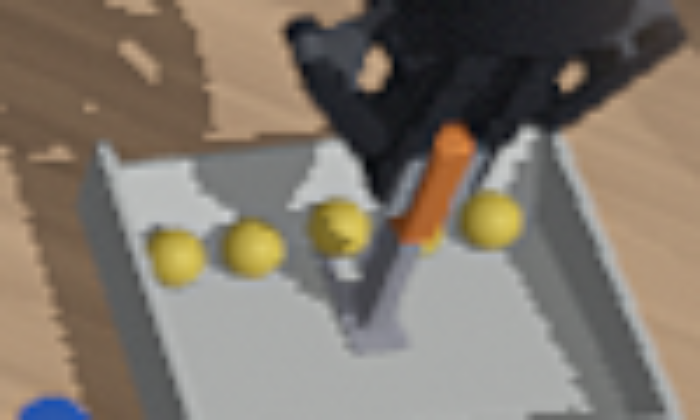

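```bash
cat > y.py <<'E'
from h import *
xh=np.array([.802,.597]);yh=np.array([-.597,.802])
for n in("scene","top"):
    im=bot.get_image(n)
    for ce,s,_ in blobs(im,'yellow',6):
        q=at_z(n,ce,.018)[:2]; print(n,ce,s[4],"XY@18mm",q.round(4),(q@xh).round(4),(q@yh).round(4))
E
python3 steer.py '[[0,0.0015,0,0,0],[0,0.003,0,0,0],[0,0.0045,0,0,0],[0,0.0045,0,0,0]]'; python3 w.py; python3 y.py
```

```text
time: 15.8
eef_pos: [0.4322, 0.3344, 0.0965]
eef_rot: [0.001, -0.314, 0.949, 0.006]
force: [0.2, -0.2, 0.7]
grip_width: 0.0132
finger_force: 59.5
X,Y,z [0.5463 0.0102 0.0965] yaw -143.37 tilt [-0.002  0.013] f [ 0.2 -0.2  0.7]
scene [397.9 221.9] 54 XY@18mm [0.4146 0.32  ] 0.5235 0.0091
scene [419.5 221. ] 52 XY@18mm [0.3852 0.3674] 0.5282 0.0646
scene [385.5 224.8] 52 XY@18mm [0.4382 0.2952] 0.5277 -0.0248
scene [410.8 223.6] 13 XY@18mm [0.4036 0.3504] 0.5328 0.0401
scene [374.7 226.2] 47 XY@18mm [0.4555 0.2727] 0.5281 -0.0532
top [165.6 214. ] 25 XY@18mm [0.4544 0.2758] 0.5291 -0.0501
top [158.5 219. ] 26 XY@18mm [0.4364 0.299 ] 0.5285 -0.0207
top [150.7 224.9] 26 XY@18mm [0.4154 0.3243] 0.5267 0.0121
top [143.5 229. ] 26 XY@18mm [0.4006 0.3479] 0.529 0.0398
```

```bash
python3 steer.py '[[0,0.0015,0,0,0],[0,0.003,0,0,0],[0,0.004,0,0,0],[0,0.004,0,0,0]]'; python3 w.py; python3 - <<'E'
from h import *
xh=np.array([.802,.597]);yh=np.array([-.597,.802])
f=lambda p:np.r_[p[:2]@xh,p[:2]@yh,p[2]].round(4)
print("before",f(tri((150.3,224.3),(397.9,223.5))[0]),"prev",f(tri((150.7,224.9),(397.9,221.9))[0]))
a=[c for c,s,_ in blobs(bot.get_image("top"),'yellow') if abs(c[0]-151)<5];b=[c for c,s,_ in blobs(bot.get_image("scene"),'yellow') if abs(c[0]-398)<5]
print(a,b,f(tri(a[0],b[0])[0]))
E
```

```text
time: 16.23
eef_pos: [0.4298, 0.3327, 0.0968]
eef_rot: [0.002, -0.314, 0.949, 0.007]
force: [2.2, 1.4, -0.4]
grip_width: 0.0129
finger_force: 59.2
X,Y,z [0.5433 0.0103 0.0968] yaw -143.37 tilt [-0.001  0.014] f [ 2.2  1.4 -0.4]
before [0.5285 0.0101 0.0176] prev [0.5254 0.01   0.0204]
[array([150.7, 224.9])] [array([397.8, 221.6])] [0.5251 0.0097 0.0214]
```

```bash
python3 steer.py '[[0,0.001,0,0,0],[0,0.002,0,0,0],[0,0.003,0,0,0],[0,0.003,0,0,0]]'; python3 w.py; python3 - <<'E'
from h import *
xh=np.array([.802,.597]);yh=np.array([-.597,.802])
f=lambda p:np.r_[p[:2]@xh,p[:2]@yh,p[2]].round(4)
a=[c for c,s,_ in blobs(bot.get_image("top"),'yellow') if abs(c[0]-151)<5];b=[c for c,s,_ in blobs(bot.get_image("scene"),'yellow') if abs(c[0]-398)<5]
print(a,b,f(tri(a[0],b[0])[0]))
E
```

```text
time: 16.67
eef_pos: [0.4287, 0.3318, 0.0978]
eef_rot: [0.004, -0.314, 0.949, 0.007]
force: [4.2, 2.7, -0.9]
grip_width: 0.0131
finger_force: 59.1
X,Y,z [0.5419 0.0101 0.0978] yaw -143.37 tilt [0.003 0.017] f [ 4.2  2.7 -0.9]
[array([150.7, 224.9])] [array([397.7, 221.4])] [0.5249 0.0095 0.0221]
```

```bash
python3 steer.py '[[0,0.0125,0,-0.0216,0],[0,0.031,0,-0.0537,0],[0,0.047,0,-0.082,0],[0,0.058,0,-0.102,0],[0,0.066,0,-0.114,0],[0,0.070,0,-0.121,0],[0,0.0715,0,-0.124,0],[0,0.072,0,-0.124,0],[0,0.072,0,-0.124,0]]'; python3 w.py; python3 y.py
```

```text
time: 17.52
eef_pos: [0.3689, 0.2857, 0.2189]
eef_rot: [0.0, -0.314, 0.949, 0.006]
force: [0.5, 0.6, -1.5]
grip_width: 0.0135
finger_force: 59.3
X,Y,z [0.4664 0.0089 0.2189] yaw -143.38 tilt [-0.004  0.012] f [ 0.5  0.6 -1.5]
scene [401.2 171.2] 37 XY@18mm [0.2516 0.274 ] 0.3654 0.0695
scene [408.5 222.2] 52 XY@18mm [0.4023 0.3439] 0.528 0.0356
scene [419.5 221. ] 52 XY@18mm [0.3852 0.3674] 0.5282 0.0646
scene [385.4 225. ] 49 XY@18mm [0.4389 0.2952] 0.5283 -0.0253
scene [374.6 226.1] 48 XY@18mm [0.4553 0.2724] 0.5278 -0.0534
top [165.6 214. ] 25 XY@18mm [0.4544 0.2758] 0.5291 -0.0501
top [160.2 218. ] 6 XY@18mm [0.4401 0.2934] 0.5281 -0.0274
top [152.8 238.2] 36 XY@18mm [0.37   0.3139] 0.4841 0.0308
```

```bash
cat > d.py <<'E'
import sys
from t import *
# d.py sx sy nose_yaw_deg u_origin z [e]: TCP target over a dish
def go(sx,sy,yaw,u,z,e=.005):
    p,M,th=pose();n=np.array([np.cos(np.radians(yaw)),np.sin(np.radians(yaw))])
    w=np.array([sx,sy])+n*(u+e);return p,delta(w[0],w[1],z,yaw,p,th)
if __name__=="__main__":
    p,d=go(*[float(a) for a in sys.argv[1:]]);print(p.round(4),[float(v) for v in d],np.linalg.norm(d[:3]).round(3))
E
python3 - <<'E'
from h import *
xh=np.array([.802,.597]);yh=np.array([-.597,.802])
p,r=tri((152.8,238.2),(401.2,171.2));print(p.round(4),r.round(4),(p[:2]@xh).round(4),(p[:2]@yh).round(4))
E
python3 d.py .577 .093 -170 -.020 .217
```

```text
[0.3605 0.2815 0.1424] 0.007 0.4571 0.0105
[0.3689 0.2857 0.2185] [-0.0655, -0.2855, 0.0015, 0.4647] 0.293
```

```bash
python3 - <<'E'
from h import *
from t import pose
xh=np.array([.802,.597]);yh=np.array([-.597,.802])
T,S=bot.get_image("top"),bot.get_image("scene");p,M,th=pose();print(p.round(4),p[:2]@xh)
a=[c for c,s,_ in blobs(T,'yellow') if abs(c[1]-238)<6];b=[c for c,s,_ in blobs(S,'yellow') if abs(c[1]-171)<9];print(a,b)
q,r=tri(a[0],b[0]);print(q.round(4),r.round(4),q[:2]@xh,q[:2]@yh)
t=T[200:260,120:200,::-1];s=S[135:195,370:450,::-1]
cv2.imwrite("pics/c9.png",np.hstack([cv2.resize(t,(400,300)),cv2.resize(s,(400,300))]))
E
```

```text
[0.369  0.2858 0.2188] 0.4665782305963544
[array([152.9, 238.2])] [array([401.2, 171.4])]
[0.3605 0.2815 0.1417] 0.0067 0.45715641167063514 0.010528609176521209
```

View pics/c9.png

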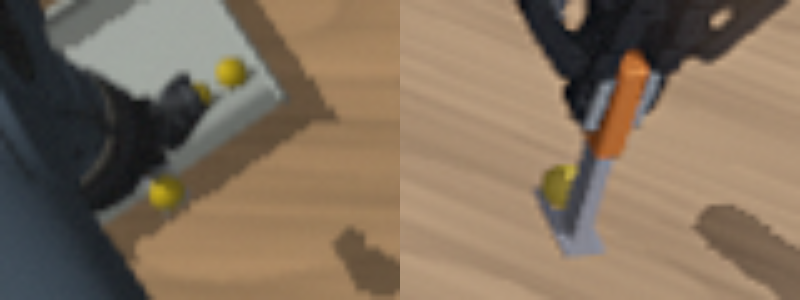

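Picture: the ball sits in the pocket (scene crop (560,185), next to the stem) and the spoon looks upright.

```bash
python3 - <<'E'
from h import *
xh=np.array([.802,.597]);yh=np.array([-.597,.802])
for z in(.14,.144):
    q=at_z("top",(152.9,238.2),z)[:2];print(q,q@xh,q@yh)
E
python3 d.py .577 .093 -170 -.018 .217 .004
```

```text
[0.35983092 0.28517362] 0.4588330516503991 0.013890179995483226
[0.35949694 0.28424456] 0.4580105484493108 0.013344458937025377
[0.369  0.2858 0.2188] [-0.0644, -0.285, 0.0018, 0.4647] 0.292
```

```bash
python3 - <<'E'
from h import *
b=np.array([.369,.2858]);xh=np.array([.802,.597])
for e in(0,.01):
  for z in(.247,.192,.134): print(e,z,proj("scene",(*(b+e*xh),z)).round(1))
print("meas top",(416.6,147),"handle bottom",(370+205/5,135+150/5),"stem foot",(405.6,182))
E
```

```text
0 0.247 [415.4 145.6]
0 0.192 [408.8 161.3]
0 0.134 [402.4 176.5]
0.01 0.247 [416.8 149. ]
0.01 0.192 [410.2 164.6]
0.01 0.134 [403.7 179.8]
meas top (416.6, 147) handle bottom (411.0, 165.0) stem foot (405.6, 182)
```

```bash
python3 steer.py '[[0,-0.001,-0.006,0,0.02],[0,-0.004,-0.018,0,0.05],[0,-0.007,-0.036,0,0.09],[0,-0.012,-0.060,0,0.13],[0,-0.018,-0.088,0,0.17],[0,-0.024,-0.118,0,0.21],[0,-0.030,-0.148,0,0.25],[0,-0.036,-0.178,0,0.29],[0,-0.042,-0.206,0,0.33],[0,-0.047,-0.231,0,0.37],[0,-0.052,-0.252,0,0.41],[0,-0.055,-0.268,0,0.44],[0,-0.057,-0.279,0,0.46],[0,-0.0584,-0.284,0,0.465],[0,-0.0584,-0.285,0,0.465],[0,-0.0584,-0.285,0,0.465]]'; python3 d.py .577 .093 -170 -.018 .217 .010; python3 y.py|grep scene;python3 - <<'E'
from h import *
np.set_printoptions(precision=4,suppress=True)
for n in("top","scene"):
    for ce,s,_ in blobs(bot.get_image(n),'green',150):
        p=at_z(n,ce,.02)
        if -.3<p[1]<.2 and p[0]<.7: print(n,ce,s,p[:2])
E
```

```text
time: 19.05
eef_pos: [0.5861, 0.0921, 0.2171]
eef_rot: [-0.001, -0.087, 0.996, 0.007]
force: [0.5, 0.2, -1.1]
grip_width: 0.0133
finger_force: 59.3
[0.5861 0.0921 0.2171] [0.0008, 0.0025, 0.0001, -0.0003] 0.003
scene [295.1 205.1] 22 XY@18mm [0.4949 0.068 ] 0.4375 -0.2409
scene [408.5 222.2] 52 XY@18mm [0.4023 0.3439] 0.528 0.0356
scene [419.5 221. ] 52 XY@18mm [0.3852 0.3674] 0.5282 0.0646
scene [385.4 225. ] 49 XY@18mm [0.4389 0.2952] 0.5283 -0.0253
scene [374.7 226.2] 47 XY@18mm [0.4555 0.2727] 0.5281 -0.0532
top [304.8 177.7] [293, 164, 25, 27, 488] [ 0.5957 -0.2046]
top [261.8 179.7] [250, 167, 25, 26, 483] [ 0.5843 -0.0535]
top [226.4 180.9] [221, 169, 12, 25, 199] [0.5767 0.0705]
scene [184.1 192.2] [168, 176, 34, 34, 826] [ 0.6017 -0.2076]
scene [292.3 233.2] [274, 215, 33, 35, 565] [0.5765 0.0994]
```

```bash
python3 steer.py '[[0,0.001,0.0025,0.006,0],[0,0.001,0.0025,0.018,0],[0,0.001,0.0025,0.036,0],[0,0.001,0.0025,0.058,0],[0,0.001,0.0025,0.078,0],[0,0.001,0.0025,0.095,0],[0,0.001,0.0025,0.107,0],[0,0.001,0.0025,0.114,0],[0,0.001,0.0025,0.116,0],[0,0.001,0.0025,0.116,0],[0,0.001,0.0025,0.116,0]]'; python3 y.py|head -1
```

```text
time: 20.17
eef_pos: [0.5852, 0.096, 0.1024]
eef_rot: [0.0, -0.087, 0.996, 0.007]
force: [-1.1, 0.3, -0.6]
grip_width: 0.0135
finger_force: 59.2
scene [408.5 222.2] 52 XY@18mm [0.4023 0.3439] 0.528 0.0356
```

```bash
python3 steer.py '[[0,0.021,0,0,0],[0,-0.002,0,0,0],[0,-0.002,0,0,0],[0,-0.002,0,0,0],[0,-0.002,0,0,0],[0,-0.002,0,0,0]]'; python3 y.py|grep -v "0\.52"
```

```text
time: 20.77
eef_pos: [0.5872, 0.0961, 0.1028]
eef_rot: [0.0, -0.087, 0.996, 0.006]
force: [-2.0, 0.3, -2.5]
grip_width: 0.0138
finger_force: 59.2
```

```bash
python3 steer.py '[[0,0.001,0,-0.006,0],[0,0.001,0,-0.018,0],[0,0.001,0,-0.036,0],[0,0.001,0,-0.058,0],[0,0.001,0,-0.078,0],[0,0.001,0,-0.095,0],[0,0.001,0,-0.107,0],[0,0.001,0,-0.114,0],[0,0.001,0,-0.116,0],[0,0.001,0,-0.116,0]]'; python3 y.py|grep -v "0\.52";  python3 - <<'E'
from h import *
s=bot.get_image("scene")[190:250,265:325];h=cv2.cvtColor(s,cv2.COLOR_RGB2HSV)
m=cv2.inRange(h,(20,90,40),(48,255,255));n,l,st,c=cv2.connectedComponentsWithStats(m)
print([(c[i]+[265,190],st[i][4]) for i in range(1,n) if st[i][4]>4])
E
```

```text
time: 21.7
eef_pos: [0.5863, 0.0947, 0.218]
eef_rot: [0.0, -0.087, 0.996, 0.007]
force: [-0.3, -0.2, -1.1]
grip_width: 0.0129
finger_force: 59.2
scene [291.3 223.7] 52 XY@18mm [0.5512 0.0845] 0.4925 -0.2614
top [223.4 188.7] 7 XY@18mm [0.5489 0.08  ] 0.488 -0.2635
[(array([291.03389831, 223.6440678 ]), np.int32(59))]
```

Ball 1 is in the dish. Back to the tray for the next ball.

```bash
python3 w.py .582,-.023,.218 .582,-.023,.105
```

```text
X,Y,z [ 0.5258 -0.2735  0.2157] yaw -170.01 tilt [-0.004  0.013] f [ 0.1 -0.6 -1.2]
.582,-.023,.218 [0.0625, 0.249, -0.0023, -0.4662]
.582,-.023,.105 [0.0625, 0.249, 0.1107, -0.4662]
```

```bash
python3 steer.py '[[0,0.004,0.015,0,-0.05],[0,0.011,0.045,0,-0.12],[0,0.02,0.08,0,-0.2],[0,0.03,0.12,0,-0.28],[0,0.04,0.16,0,-0.36],[0,0.05,0.2,0,-0.44],[0,0.058,0.232,0,-0.466],[0,0.0625,0.249,0,-0.466],[0,0.0625,0.249,0,-0.466],[0,0.0625,0.249,0.02,-0.466],[0,0.0625,0.249,0.05,-0.466],[0,0.0625,0.249,0.08,-0.466],[0,0.0625,0.249,0.1,-0.466],[0,0.0625,0.249,0.107,-0.466],[0,0.0625,0.249,0.109,-0.466],[0,0.0625,0.249,0.109,-0.466],[0,0.0625,0.249,0.109,-0.466]]'; python3 w.py .582,-.023,.105 .55,-.023,.098 .5415,-.023,.098
```

```text
time: 23.27
eef_pos: [0.4821, 0.3305, 0.1132]
eef_rot: [0.003, -0.314, 0.949, 0.007]
force: [-0.2, 0.1, -0.6]
grip_width: 0.013
finger_force: 59.3
X,Y,z [ 0.584  -0.0227  0.1132] yaw -143.34 tilt [0.001 0.014] f [-0.2  0.1 -0.6]
.582,-.023,.105 [0.0022, -0.0003, 0.0082, -0.0008]
.55,-.023,.098 [0.0342, -0.0003, 0.0152, -0.0008]
.5415,-.023,.098 [0.0427, -0.0003, 0.0152, -0.0008]
```

```bash
python3 steer.py '[[0,0.002,0,0.005,0],[0,0.004,0,0.009,0],[0,0.008,0,0.010,0],[0,0.012,0,0.011,0],[0,0.016,0,0.012,0],[0,0.02,0,0.013,0],[0,0.024,0,0.0135,0],[0,0.028,0,0.014,0],[0,0.031,0,0.0145,0],[0,0.034,0,0.015,0],[0,0.037,0,0.015,0],[0,0.039,0,0.015,0],[0,0.041,0,0.015,0],[0,0.042,0,0.015,0],[0,0.042,0,0.015,0]]'; cat > b.py <<'E'
from h import *
import sys
xh=np.array([.802,.597]);yh=np.array([-.597,.802]);a0,b0=float(sys.argv[1]),float(sys.argv[2])
a=[c for c,s,_ in blobs(bot.get_image("top"),'yellow') if abs(c[0]-a0)<4];b=[c for c,s,_ in blobs(bot.get_image("scene"),'yellow') if abs(c[0]-b0)<5]
print(a,b);p,r=tri(a[0],b[0]);print(np.r_[p[:2]@xh,p[:2]@yh,p[2]].round(4))
E
python3 w.py; python3 b.py 158.5 385.4
```

```text
time: 24.52
eef_pos: [0.4471, 0.3054, 0.0963]
eef_rot: [0.001, -0.315, 0.949, 0.007]
force: [-0.1, 0.3, -1.4]
grip_width: 0.0136
finger_force: 59.3
X,Y,z [ 0.5409 -0.022   0.0963] yaw -143.32 tilt [-0.002  0.013] f [-0.1  0.3 -1.4]
[array([158.6, 219.2])] [array([385.4, 223.8])]
[ 0.5264 -0.0229  0.02  ]
```

```bash
python3 steer.py '[[0,0.001,0,0,0],[0,0.002,0,0,0],[0,0.003,0,0,0],[0,0.004,0,0,0],[0,0.004,0,0,0],[0,0.004,0,0,0]]'; python3 w.py; python3 b.py 158.5 385.4
```

```text
time: 25.12
eef_pos: [0.4446, 0.3035, 0.0967]
eef_rot: [0.002, -0.315, 0.949, 0.007]
force: [1.9, 1.3, -1.3]
grip_width: 0.0133
finger_force: 59.3
X,Y,z [ 0.5377 -0.0221  0.0967] yaw -143.32 tilt [-0.     0.014] f [ 1.9  1.3 -1.3]
[array([158.6, 219.3])] [array([385.3, 223.4])]
[ 0.5259 -0.023   0.0209]
```

```bash
python3 steer.py '[[0,0.001,0,0,0],[0,0.002,0,0,0],[0,0.002,0,0,0],[0,0.0145,0,-0.0216,0],[0,0.033,0,-0.0537,0],[0,0.049,0,-0.082,0],[0,0.060,0,-0.102,0],[0,0.068,0,-0.114,0],[0,0.072,0,-0.121,0],[0,0.0735,0,-0.124,0],[0,0.074,0,-0.124,0],[0,0.074,0,-0.124,0]]'; python3 w.py; python3 y.py
```

```text
time: 26.22
eef_pos: [0.3844, 0.257, 0.2184]
eef_rot: [0.0, -0.315, 0.949, 0.006]
force: [-0.6, 0.5, -2.1]
grip_width: 0.0137
finger_force: 59.5
X,Y,z [ 0.4617 -0.0234  0.2184] yaw -143.32 tilt [-0.004  0.012] f [-0.6  0.5 -2.1]
scene [388.1 173. ] 37 XY@18mm [0.2751 0.2446] 0.3666 0.0319
scene [291.4 223.3] 59 XY@18mm [0.55   0.0841] 0.4914 -0.2609
scene [408.5 222.2] 52 XY@18mm [0.4023 0.3439] 0.528 0.0356
scene [419.5 221. ] 52 XY@18mm [0.3852 0.3674] 0.5282 0.0646
scene [374.6 226.2] 47 XY@18mm [0.4556 0.2725] 0.5281 -0.0535
top [221.3 189. ] 26 XY@18mm [0.5476 0.0873] 0.4913 -0.2569
top [161.3 232.6] 36 XY@18mm [0.3899 0.2862] 0.4835 -0.0032
```

```bash
python3 d.py .590 -.0565 180 -.018 .218 .014;python3 - <<'E'
from h import *
xh=np.array([.802,.597]);q=at_z("top",(161.3,232.6),.141)[:2];print(q,q@xh)
E
```

```text
[0.3844 0.257  0.2181] [0.0192, -0.3767, 0.0001, 0.6403] 0.377
[0.37797631 0.25986115] 0.4582741042496128
```

```bash
python3 steer.py '[[0,0,-0.006,0,0.02],[0,0.001,-0.018,0,0.05],[0,0.002,-0.036,0,0.09],[0,0.003,-0.060,0,0.13],[0,0.005,-0.09,0,0.17],[0,0.006,-0.12,0,0.22],[0,0.008,-0.15,0,0.27],[0,0.009,-0.18,0,0.32],[0,0.011,-0.21,0,0.37],[0,0.012,-0.24,0,0.42],[0,0.014,-0.27,0,0.47],[0,0.015,-0.3,0,0.52],[0,0.017,-0.327,0,0.56],[0,0.018,-0.349,0,0.60],[0,0.019,-0.364,0,0.63],[0,0.019,-0.373,0,0.64],[0,0.019,-0.377,0,0.64],[0,0.019,-0.377,0,0.64],[0,0.019,-0.377,0,0.64]]'; python3 d.py .590 -.0565 180 -.018 .103 .014; python3 y.py|grep -v "0\.52"; python3 - <<'E'
from h import *
np.set_printoptions(precision=4,suppress=True)
for n in("top","scene"):
    for ce,s,_ in blobs(bot.get_image(n),'green',150):
        p=at_z(n,ce,.02)
        if -.3<p[1]<.2 and p[0]<.7: print(n,ce,s,p[:2])
E
```

```text
time: 27.9
eef_pos: [0.5945, -0.0558, 0.215]
eef_rot: [-0.001, -0.0, 1.0, 0.007]
force: [0.1, 0.1, 0.1]
grip_width: 0.0129
finger_force: 59.5
[ 0.5945 -0.0558  0.215 ] [0.0005, -0.0007, 0.112, 0.001] 0.112
scene [236.1 185.2] 35 XY@18mm [ 0.5133 -0.0991] 0.3525 -0.3859
scene [291.4 223.3] 58 XY@18mm [0.55   0.0841] 0.4914 -0.2609
top [221. 189.] 23 XY@18mm [0.5476 0.0884] 0.4919 -0.2561
top [304.7 177.9] [293, 164, 25, 27, 483] [ 0.5949 -0.2043]
top [217.9 179.6] [208, 169, 21, 25, 341] [0.5805 0.1005]
scene [184.4 191.9] [168, 176, 34, 34, 851] [ 0.6004 -0.2074]
scene [293.1 233.8] [274, 215, 33, 35, 502] [0.5771 0.1019]
```

```bash
python3 steer.py '[[0,0,0,0.006,0],[0,0,0,0.018,0],[0,0,0,0.036,0],[0,0,0,0.058,0],[0,0,0,0.077,0],[0,0,0,0.093,0],[0,0,0,0.104,0],[0,0,0,0.110,0],[0,0,0,0.112,0],[0,0,0,0.112,0],[0,0,0,0.112,0],[0,0.021,0,0.112,0],[0,0,0,0.112,0],[0,0,0,0.112,0],[0,0,0,0.112,0],[0,0,0,0.106,0],[0,0,0,0.094,0],[0,0,0,0.076,0],[0,0,0,0.056,0],[0,0,0,0.036,0]]'; python3 steer.py '[[0,0,0,-0.018,0],[0,0,0,-0.03,0],[0,0,0,-0.036,0],[0,0,0,-0.036,0]]'; python3 y.py|grep -v "0\.52"
```

```text
time: 29.77
eef_pos: [0.5977, -0.056, 0.1839]
eef_rot: [0.004, -0.0, 1.0, 0.006]
force: [-0.2, -0.9, 0.2]
grip_width: 0.0135
finger_force: 60.3
time: 30.1
eef_pos: [0.598, -0.0568, 0.2207]
eef_rot: [0.005, -0.0, 1.0, 0.006]
force: [0.3, -0.7, -0.3]
grip_width: 0.013
finger_force: 60.3
scene [240.7 209.2] 51 XY@18mm [ 0.575 -0.05 ] 0.4313 -0.3833
scene [291.4 223.3] 58 XY@18mm [0.55   0.0841] 0.4914 -0.2609
top [221. 189.] 23 XY@18mm [0.5476 0.0884] 0.4919 -0.2561
```

Ball 2 is in the middle dish. On to the third.

```bash
python3 w.py .578,.0377,.218 .578,.0377,.108
```

```text
X,Y,z [ 0.4443 -0.4011  0.2167] yaw -179.98 tilt [0.002 0.013] f [-1.7  0.1 -0.1]
.578,.0377,.218 [0.1548, 0.4318, -0.0013, -0.6401]
.578,.0377,.108 [0.1548, 0.4318, 0.1087, -0.6401]
```

```bash
python3 steer.py '[[0,0.005,0.015,0,-0.05],[0,0.016,0.045,0,-0.12],[0,0.029,0.08,0,-0.19],[0,0.043,0.12,0,-0.26],[0,0.057,0.16,0,-0.33],[0,0.072,0.2,0,-0.4],[0,0.086,0.24,0,-0.47],[0,0.1,0.28,0,-0.54],[0,0.115,0.32,0,-0.6],[0,0.129,0.36,0,-0.64],[0,0.143,0.4,0,-0.64],[0,0.151,0.422,0,-0.64],[0,0.155,0.432,0,-0.64],[0,0.155,0.432,0,-0.64],[0,0.155,0.432,0.03,-0.64],[0,0.155,0.432,0.065,-0.64],[0,0.155,0.432,0.09,-0.64],[0,0.155,0.432,0.105,-0.64],[0,0.155,0.432,0.109,-0.64],[0,0.155,0.432,0.109,-0.64]]'; python3 steer.py '[[0,0,0,0,0],[0,0,0,0,0]]' >/dev/null; python3 w.py .578,.0377,.106 .536,.0377,.098
```

```text
time: 31.87
eef_pos: [0.439, 0.3747, 0.1099]
eef_rot: [-0.001, -0.314, 0.949, 0.006]
force: [-0.1, 0.3, -0.7]
grip_width: 0.0132
finger_force: 60.3
X,Y,z [0.5789 0.0391 0.1143] yaw -143.37 tilt [0.001 0.015] f [-0.7  0.3  0.3]
.578,.0377,.106 [0.0011, -0.0014, 0.0083, -0.0013]
.536,.0377,.098 [0.0431, -0.0014, 0.0163, -0.0013]
```

```bash
python3 steer.py '[[0,0.001,-0.001,0.005,0],[0,0.004,-0.001,0.009,0],[0,0.008,-0.001,0.010,0],[0,0.012,-0.001,0.011,0],[0,0.016,-0.001,0.012,0],[0,0.02,-0.001,0.013,0],[0,0.024,-0.001,0.0135,0],[0,0.028,-0.001,0.014,0],[0,0.031,-0.001,0.0145,0],[0,0.034,-0.001,0.015,0],[0,0.037,-0.001,0.016,0],[0,0.039,-0.001,0.016,0],[0,0.041,-0.001,0.016,0],[0,0.043,-0.001,0.016,0],[0,0.045,-0.001,0.016,0],[0,0.045,-0.001,0.016,0]]'; python3 w.py; python3 b.py 143.5 408.5
```

```text
time: 33.37
eef_pos: [0.4038, 0.3493, 0.0961]
eef_rot: [0.001, -0.315, 0.949, 0.007]
force: [0.8, 0.7, 2.3]
grip_width: 0.0135
finger_force: 60.6
X,Y,z [0.5324 0.0391 0.0961] yaw -143.32 tilt [-0.002  0.013] f [0.8 0.7 2.3]
[array([143.7, 229.3])] [array([408.6, 221.5])]
[0.5268 0.038  0.0187]
```

```bash
python3 steer.py '[[0,0.001,0,0,0],[0,0.002,0,0,0],[0,0.003,0,0,0],[0,0.004,0,0,0],[0,0.004,0,0,0],[0,0.004,0,0,0]]'; python3 w.py; python3 b.py 143.5 408.5
```

```text
time: 33.97
eef_pos: [0.4005, 0.3469, 0.0957]
eef_rot: [0.001, -0.315, 0.949, 0.006]
force: [-0.2, -0.1, 1.5]
grip_width: 0.0135
finger_force: 60.6
X,Y,z [0.5283 0.0391 0.0957] yaw -143.31 tilt [-0.002  0.013] f [-0.2 -0.1  1.5]
[array([143.8, 229.7])] [array([408.4, 221.3])]
[0.5256 0.0384 0.0177]
```

```bash
python3 - <<'E'
from h import *
t=bot.get_image("top")[190:250,110:190,::-1];s=bot.get_image("scene")[175:245,360:440,::-1]
cv2.imwrite("pics/c10.png",np.hstack([cv2.resize(t,(400,350)),cv2.resize(s,(400,350))]))
E
```

```text
(no output)
```

View pics/c10.png

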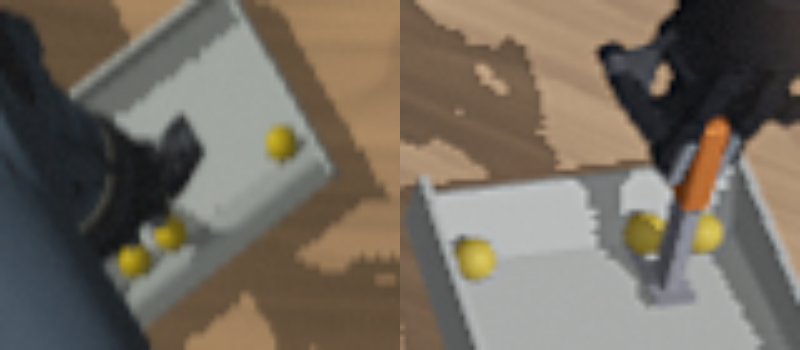

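```bash
python3 - <<'E'
from h import *
xh=np.array([.802,.597]);yh=np.array([-.597,.802])
for nm,uv,z in(("top",(423.6,200.6),.124),("foot(stem centre)",(360+272/5,175+286/5),.011),("heel R",(360+292/5,175+296/5),.012),("heel L",(360+247/5,175+298/5),.012)):
    q=at_z("scene",uv,z)[:2];print(nm,q.round(4),(q@xh).round(4),(q@yh).round(4))
E
```

```text
top [0.4054 0.3526] 0.5356 0.0408
foot(stem centre) [0.4189 0.3667] 0.5548 0.044
heel R [0.4204 0.3772] 0.5624 0.0516
heel L [0.4325 0.3578] 0.5605 0.0287
```

```bash
python3 steer.py '[[0,0.001,0,0,0],[0,0.002,0,0,0],[0,0.003,0,0,0],[0,0.004,0,0,0],[0,0.004,0,0,0]]'; python3 w.py; python3 b.py 143.5 408.5
```

```text
time: 34.58
eef_pos: [0.3987, 0.3454, 0.0965]
eef_rot: [0.003, -0.315, 0.949, 0.007]
force: [3.5, 1.4, -1.0]
grip_width: 0.0134
finger_force: 60.5
X,Y,z [0.526  0.039  0.0965] yaw -143.32 tilt [0.001 0.015] f [ 3.5  1.4 -1. ]
[array([143.5, 230.1])] [array([408.8, 220.5])]
[0.5245 0.0396 0.0195]
```

```bash
python3 steer.py '[[0,0.001,0,0,0],[0,0.0015,0,0,0],[0,0.014,0,-0.0216,0],[0,0.033,0,-0.0537,0],[0,0.050,0,-0.082,0],[0,0.063,0,-0.104,0],[0,0.073,0,-0.119,0],[0,0.080,0,-0.128,0],[0,0.0835,0,-0.133,0],[0,0.085,0,-0.134,0],[0,0.085,0,-0.134,0],[0,0.085,0,-0.134,0]]'; python3 w.py; python3 y.py
```

```text
time: 35.68
eef_pos: [0.3293, 0.2919, 0.2277]
eef_rot: [-0.0, -0.315, 0.949, 0.006]
force: [0.3, 0.1, -2.4]
grip_width: 0.0131
finger_force: 60.5
X,Y,z [0.4383 0.0375 0.2277] yaw -143.32 tilt [-0.004  0.012] f [ 0.3  0.1 -2.4]
scene [411.7 163.6] 38 XY@18mm [0.2115 0.2908] 0.3432 0.107
scene [240.7 209.2] 51 XY@18mm [ 0.575 -0.05 ] 0.4313 -0.3833
scene [291.4 223.3] 59 XY@18mm [0.55   0.0841] 0.4914 -0.2609
scene [419.5 221. ] 52 XY@18mm [0.3852 0.3674] 0.5282 0.0646
scene [374.6 226.2] 47 XY@18mm [0.4556 0.2725] 0.5281 -0.0535
top [259.7 183.5] 30 XY@18mm [ 0.5709 -0.0465] 0.4301 -0.3781
top [221.2 189. ] 25 XY@18mm [0.5476 0.0877] 0.4915 -0.2566
top [165.6 214. ] 25 XY@18mm [0.4544 0.2758] 0.5291 -0.0501
top [146.8 248.5] 10 XY@18mm [0.3346 0.3317] 0.4664 0.0663
```

```bash
python3 d.py .603 -.2065 165 -.016 .226 .018
```

```text
[0.3294 0.2919 0.2278] [0.0795, -0.5616, 0.0018, 0.902] 0.567
```

```bash
python3 steer.py '[[0,0.001,-0.006,0,0.02],[0,0.003,-0.018,0,0.05],[0,0.005,-0.036,0,0.09],[0,0.008,-0.060,0,0.14],[0,0.013,-0.09,0,0.19],[0,0.018,-0.124,0,0.24],[0,0.023,-0.16,0,0.29],[0,0.028,-0.196,0,0.34],[0,0.033,-0.232,0,0.39],[0,0.038,-0.268,0,0.44],[0,0.043,-0.304,0,0.49],[0,0.048,-0.340,0,0.54],[0,0.053,-0.376,0,0.59],[0,0.058,-0.412,0,0.64],[0,0.063,-0.446,0,0.69],[0,0.067,-0.476,0,0.74],[0,0.071,-0.502,0,0.79],[0,0.074,-0.524,0,0.83],[0,0.077,-0.541,0,0.87],[0,0.078,-0.552,0,0.89]]'; python3 steer.py '[[0,0.002,-0.005,0,0.01],[0,0.002,-0.009,0,0.01],[0,0.002,-0.009,0,0.01],[0,0.002,-0.009,0,0.01]]'; python3 d.py .603 -.2065 165 -.016 .105 .018; python3 y.py|grep -v "0\.52"; python3 - <<'E'
from h import *
np.set_printoptions(precision=4,suppress=True)
for n in("top","scene"):
    for ce,s,_ in blobs(bot.get_image(n),'green',150):
        p=at_z(n,ce,.02)
        if -.3<p[1]<.2 and p[0]<.7: print(n,ce,s,p[:2])
E
```

```text
time: 37.45
eef_pos: [0.5971, -0.1998, 0.2207]
eef_rot: [-0.003, 0.127, 0.992, 0.006]
force: [-0.2, 0.8, -1.9]
grip_width: 0.0131
finger_force: 60.6
time: 37.78
eef_pos: [0.5923, -0.205, 0.2222]
eef_rot: [-0.002, 0.129, 0.992, 0.007]
force: [0.3, -0.3, -1.6]
grip_width: 0.0133
finger_force: 60.6
[ 0.5923 -0.205   0.2222] [-0.0087, 0.0013, 0.1172, 0.0022] 0.118
scene [180.3 161.3] 45 XY@18mm [ 0.5166 -0.2766] 0.2492 -0.5302
scene [240.7 209.2] 51 XY@18mm [ 0.575 -0.05 ] 0.4313 -0.3833
scene [291.3 223.3] 58 XY@18mm [0.5502 0.0839] 0.4913 -0.2611
top [259.7 183.5] 30 XY@18mm [ 0.5709 -0.0465] 0.4301 -0.3781
top [221.3 189. ] 26 XY@18mm [0.5476 0.0873] 0.4913 -0.2569
top [261.8 178.2] [250, 166, 24, 26, 443] [ 0.5897 -0.0534]
top [220.  180.4] [208, 169, 25, 25, 451] [0.5779 0.093 ]
scene [184.3 192.1] [168, 176, 34, 34, 836] [ 0.6011 -0.2073]
scene [292.6 233.5] [274, 215, 33, 36, 528] [0.5769 0.1004]
```

```bash
python3 -c "
from h import *
for z in(.142,.147): print(at_z('scene',(180.3,161.3),z).round(4))"; python3 steer.py '[[0,-0.004,0.001,0.004,0],[0,-0.0087,0.001,0.012,0],[0,-0.0087,0.001,0.022,0],[0,-0.0087,0.001,0.032,0],[0,-0.0087,0.001,0.037,0],[0,-0.0087,0.001,0.037,0],[0,-0.0087,0.001,0.037,0]]'; python3 d.py .603 -.2065 165 -.016 .105 .018
```

```text
[ 0.5953 -0.2075  0.142 ]
[ 0.5985 -0.2047  0.147 ]
time: 38.57
eef_pos: [0.6007, -0.2058, 0.184]
eef_rot: [-0.003, 0.13, 0.992, 0.007]
force: [-0.2, 1.0, -0.3]
grip_width: 0.0134
finger_force: 60.6
[ 0.6007 -0.2058  0.184 ] [-0.0004, -0.0001, 0.079, 0.002] 0.079
```

```bash
python3 steer.py '[[0,0.001,0,0.006,0],[0,0.001,0,0.018,0],[0,0.001,0,0.034,0],[0,0.001,0,0.050,0],[0,0.001,0,0.063,0],[0,0.001,0,0.072,0],[0,0.001,0,0.077,0],[0,0.001,0,0.079,0],[0,0.001,0,0.079,0],[0,0.001,0,0.079,0],[0,0.022,0,0.079,0],[0,0.001,0,0.079,0],[0,0.001,0,0.079,0],[0,0.001,0,0.079,0],[0,0.001,0,0.073,0],[0,0.001,0,0.061,0],[0,0.001,0,0.043,0],[0,0.001,0,0.023,0],[0,0.001,0,0.003,0],[0,0.001,0,-0.017,0]]'; python3 steer.py '[[0,0,0,-0.01,0],[0,0,0,-0.016,0],[0,0,0,-0.016,0]]'; python3 y.py|grep -v "0\.52"
```

```text
time: 40.23
eef_pos: [0.6027, -0.2067, 0.2073]
eef_rot: [0.002, 0.129, 0.992, 0.006]
force: [0.3, -0.5, -0.3]
grip_width: 0.0134
finger_force: 60.9
time: 40.48
eef_pos: [0.6023, -0.2069, 0.2219]
eef_rot: [0.002, 0.129, 0.992, 0.006]
force: [0.2, 0.5, 0.3]
grip_width: 0.0133
finger_force: 60.9
scene [189.5 191.6] 53 XY@18mm [ 0.5919 -0.1971] 0.3571 -0.5114
scene [240.7 209.2] 51 XY@18mm [ 0.575 -0.05 ] 0.4313 -0.3833
scene [291.4 223.3] 59 XY@18mm [0.55   0.0841] 0.4914 -0.2609
top [259.7 183.5] 30 XY@18mm [ 0.5709 -0.0465] 0.4301 -0.3781
top [221.3 189. ] 26 XY@18mm [0.5476 0.0873] 0.4913 -0.2569
```

All three dishes hold a ball. Now park the spoon, using the back stop to straighten it.

```bash
python3 t.py .3838,-.3074,.2,153.6; python3 - <<'E'
from h import *
np.set_printoptions(precision=4,suppress=True)
for n in("top","scene"):
    for ce,s,_ in blobs(bot.get_image(n),'green',150):
        p=at_z(n,ce,.02)
        if -.3<p[1]<.2 and p[0]<.7: print(n,ce,s,p[:2])
E
```

```text
tilt [-0.001  0.013 -1.   ] pos [ 0.6008 -0.2063  0.2182] yaw 165.12
.3838,-.3074,.2,153.6 [np.float64(0.1837), np.float64(-0.1534), np.float64(0.0182), np.float64(0.2011)] rows 6.0 2.0
top [261.8 178.4] [250, 166, 24, 26, 438] [ 0.589  -0.0534]
top [220.1 180.4] [208, 169, 25, 25, 450] [0.5779 0.0926]
scene [182.2 193.4] [167, 177, 34, 33, 730] [ 0.6074 -0.2098]
scene [292.9 233.7] [274, 215, 33, 36, 516] [0.5771 0.1014]
```

```bash
python3 steer.py '[[0,0.02,-0.017,0,0.05],[0,0.05,-0.042,0,0.1],[0,0.08,-0.067,0,0.15],[0,0.11,-0.092,0,0.2],[0,0.14,-0.117,0.005,0.2],[0,0.165,-0.138,0.01,0.2],[0,0.18,-0.15,0.018,0.2],[0,0.184,-0.153,0.018,0.2],[0,0.184,-0.153,0.018,0.2],[0,0.184,-0.153,0.018,0.2],[0,0.184,-0.153,0.018,0.2]]'; python3 t.py .3838,-.3074,.12,153.6 .3838,-.3074,.1,153.6; python3 - <<'E'
from h import *
t=bot.get_image("top")[200:270,300:380,::-1];s=bot.get_image("scene")[75:145,150:230,::-1]
cv2.imwrite("pics/c11.png",np.hstack([cv2.resize(t,(400,350)),cv2.resize(s,(400,350))]))
E
```

```text
time: 41.6
eef_pos: [0.3844, -0.3062, 0.1992]
eef_rot: [-0.002, 0.227, 0.974, 0.007]
force: [-0.2, 0.1, -0.6]
grip_width: 0.0135
finger_force: 60.9
tilt [-0.001  0.014 -1.   ] pos [ 0.3844 -0.3062  0.1992] yaw 153.74
.3838,-.3074,.12,153.6 [np.float64(-0.0), np.float64(-0.0013), np.float64(0.0792), np.float64(0.0024)] rows 2.0 1.0
.3838,-.3074,.1,153.6 [np.float64(-0.0), np.float64(-0.0013), np.float64(0.0992), np.float64(0.0024)] rows 3.0 1.0
```

View pics/c11.png

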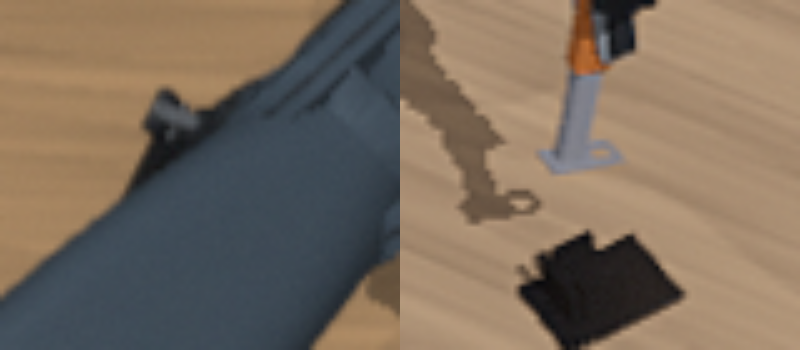

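Picture: the spoon hangs above the rest with its foot leaning toward the back stop (foot at scene crop (575,160)). The rest is clear.

```bash
python3 - <<'E'
from h import *
xs=np.array([.8957,-.4446]);o=np.array([.4053,-.3181]);ys=np.array([.4446,.8957])
for nm,uv,z in(("foot",(150+175/5,75+160/5),.115),("heel L",(150+138/5,75+155/5),.117),("nose R",(150+218/5,75+157/5),.109),("handle low",(150+187/5,75+72/5),.172)):
    q=at_z("scene",uv,z)[:2]-o;print(nm,(q@xs).round(4),(q@ys).round(4))
E
python3 steer.py '[[0,0,-0.001,0.02,0],[0,0,-0.001,0.045,0],[0,0,-0.001,0.065,0],[0,0,-0.001,0.075,0],[0,0,-0.001,0.079,0],[0,0,-0.001,0.079,0]]'; python3 t.py .3838,-.3074,.1,153.6 .4053,-.3181,.1,153.6
```

```text
foot 0.0043 0.0009
heel L 0.02 -0.0122
nose R -0.0192 0.0068
handle low -0.01 0.001
time: 42.2
eef_pos: [0.3828, -0.3058, 0.1195]
eef_rot: [-0.003, 0.227, 0.974, 0.007]
force: [-0.0, -0.1, -0.0]
grip_width: 0.0136
finger_force: 60.9
tilt [-0.003  0.015 -1.   ] pos [ 0.3828 -0.3058  0.1195] yaw 153.72
.3838,-.3074,.1,153.6 [np.float64(-0.0016), np.float64(-0.001), np.float64(0.0195), np.float64(0.002)] rows 1.0 1.0
.4053,-.3181,.1,153.6 [np.float64(-0.0256), np.float64(-0.0011), np.float64(0.0195), np.float64(0.002)] rows 1.0 1.0
```

```bash
python3 steer.py '[[0,0.005,-0.001,0,0],[0,0.005,-0.001,0.008,0],[0,0.005,-0.001,0.016,0],[0,0.005,-0.001,0.0195,0],[0,0.005,-0.001,0.0195,0],[0,0.005,-0.001,0.0195,0]]'; python3 steer.py '[[0,-0.004,0,0,0],[0,-0.008,0,0,0],[0,-0.012,0,0,0],[0,-0.015,0,0,0],[0,-0.018,0,0,0],[0,-0.018,0,0,0]]'; python3 t.py .4053,-.3181,.1,153.6
```

```text
time: 42.7
eef_pos: [0.3776, -0.3047, 0.1004]
eef_rot: [-0.003, 0.228, 0.974, 0.007]
force: [0.3, 0.1, -1.2]
grip_width: 0.0135
finger_force: 60.9
time: 43.2
eef_pos: [0.391, -0.3111, 0.0999]
eef_rot: [-0.007, 0.228, 0.974, 0.007]
force: [-6.6, 3.8, 3.7]
grip_width: 0.0132
finger_force: 61.3
tilt [-0.01   0.018 -1.   ] pos [ 0.391  -0.3111  0.0999] yaw 153.65
.4053,-.3181,.1,153.6 [np.float64(-0.0159), np.float64(0.0), np.float64(-0.0001), np.float64(0.0009)] rows 1.0 1.0
```

```bash
python3 steer.py '[[0,-0.003,0,0,0],[0,-0.006,0,0,0],[0,-0.009,0,0,0],[0,-0.012,0,0,0],[0,-0.015,0,0,0],[0,-0.018,0,0,0],[0,-0.018,0,0,0]]'; python3 t.py .4053,-.3181,.093,153.6
```

```text
time: 43.78
eef_pos: [0.4077, -0.3195, 0.0999]
eef_rot: [-0.006, 0.228, 0.974, 0.007]
force: [-5.6, 2.5, 3.1]
grip_width: 0.0134
finger_force: 60.9
tilt [-0.008  0.017 -1.   ] pos [ 0.4077 -0.3195  0.0999] yaw 153.65
.4053,-.3181,.093,153.6 [np.float64(0.0027), np.float64(0.0002), np.float64(0.0069), np.float64(0.0008)] rows 1.0 1.0
```

```bash
python3 steer.py '[[0,-0.002,0,0,0],[0,-0.002,0,0,0],[0,0.003,0,0,0],[0,0.003,0,0.003,0],[0,0.003,0,0.006,0],[0,0.003,0,0.008,0],[0,0.003,0,0.009,0],[0,0.003,0,0.009,0]]'; python3 t.py
```

```text
time: 44.45
eef_pos: [0.4078, -0.3196, 0.0916]
eef_rot: [-0.002, 0.228, 0.974, 0.006]
force: [-0.2, -0.3, -0.8]
grip_width: 0.0136
finger_force: 60.9
tilt [-0.001  0.013 -1.   ] pos [ 0.4078 -0.3196  0.0916] yaw 153.67
```

```bash
python3 steer.py '[[0,0,0,0.0015,0],[0,0,0,0.003,0],[0,0,0,0.0045,0],[0,0,0,0.0045,0]]'; python3 t.py
```

```text
time: 44.78
eef_pos: [0.4086, -0.3201, 0.091]
eef_rot: [-0.0, 0.228, 0.974, 0.005]
force: [-1.5, 2.7, 13.7]
grip_width: 0.0133
finger_force: 62.5
tilt [ 0.002  0.011 -1.   ] pos [ 0.4086 -0.3201  0.091 ] yaw 153.67
```

Contact with the base (14 N). Release gently and lift.

```bash
python3 steer.py '[[0,0,0,-0.0015,0],[0.02,0,0,-0.0025,0],[0.03,0,0,-0.0025,0],[0.045,0,0,-0.0025,0],[0.06,0,0,-0.0025,0],[0.07,0,0,-0.0025,0],[0.07,0,0,-0.0025,0],[0.07,0,0,-0.02,0],[0.07,0,0,-0.045,0],[0.07,0,0,-0.075,0],[0.07,0,0,-0.11,0],[0.07,0,0,-0.14,0],[0.07,-0.02,0.04,-0.14,0],[0.07,-0.02,0.08,-0.14,0],[0.07,-0.02,0.12,-0.14,0],[0.07,-0.02,0.16,-0.14,0],[0.07,-0.02,0.16,-0.14,0]]'; python3 t.py; python3 y.py; python3 - <<'E'
from h import *
np.set_printoptions(precision=4,suppress=True)
T,S=bot.get_image("top"),bot.get_image("scene");np.save("pics/Tz.npy",T);np.save("pics/Sz.npy",S)
for n,im in(("top",T),("scene",S)):
    for ce,s,_ in blobs(im,'green',150):
        p=at_z(n,ce,.02)
        if -.3<p[1]<.2 and p[0]<.7: print(n,ce,s,p[:2])
    print(n,"orange",[(c,s[:5]) for c,s,_ in blobs(im,'orange',5)])
for n,im,im0 in(("top",T,np.load("pics/top0.npy")),("scene",S,np.load("pics/scene0.npy"))):
    h=lambda i:cv2.inRange(cv2.cvtColor(i,cv2.COLOR_RGB2HSV),(3,150,80),(18,255,255))
    r=(slice(85,135),slice(165,215)) if n=="scene" else (slice(215,245),slice(320,360))
    print(n,[np.argwhere(h(i)[r]).mean(0).round(2) for i in(im0,im)],[h(i)[r].astype(bool).sum() for i in(im0,im)])
cv2.imwrite("pics/c12.png",np.hstack([cv2.resize(np.load("pics/scene0.npy")[85:255,160:330,::-1],(380,380)),cv2.resize(S[85:255,160:330,::-1],(380,380))]))
E
```

```text
time: 46.2
eef_pos: [0.4989, -0.1806, 0.2288]
eef_rot: [-0.002, 0.224, 0.975, 0.008]
force: [-0.7, 0.1, -0.6]
grip_width: 0.07
finger_force: 0.0
tilt [ 0.     0.017 -1.   ] pos [ 0.4989 -0.1806  0.2288] yaw 154.11
scene [189.5 191.6] 53 XY@18mm [ 0.5919 -0.1971] 0.3571 -0.5114
scene [240.7 209.2] 51 XY@18mm [ 0.575 -0.05 ] 0.4313 -0.3833
scene [419.5 221. ] 52 XY@18mm [0.3852 0.3674] 0.5282 0.0646
scene [291.4 223.3] 58 XY@18mm [0.55   0.0841] 0.4914 -0.2609
scene [374.7 226.2] 46 XY@18mm [0.4555 0.2727] 0.5281 -0.0532
top [259.7 183.5] 30 XY@18mm [ 0.5709 -0.0465] 0.4301 -0.3781
top [221.3 189. ] 26 XY@18mm [0.5476 0.0873] 0.4913 -0.2569
top [165.6 214. ] 25 XY@18mm [0.4544 0.2758] 0.5291 -0.0501
top [136.4 234.1] 27 XY@18mm [0.3826 0.3708] 0.5282 0.069
top [261.8 178.3] [250, 166, 24, 26, 442] [ 0.5894 -0.0534]
top [220.2 180.5] [208, 169, 25, 25, 447] [0.5775 0.0923]
top orange [(array([342.8, 227.7]), [341, 225, 5, 7, 23])]
scene [182.4 193.3] [167, 177, 34, 33, 742] [ 0.6069 -0.2095]
scene [292.4 234. ] [274, 215, 33, 36, 515] [0.5785 0.1006]
scene orange []
top [array([14.84, 22.2 ]), array([13.47, 21.96])] [np.int64(49), np.int64(51)]
scene [array([26.31, 20.48]), array([27.51, 19.59])] [np.int64(121), np.int64(126)]
```

```bash
python3 - <<'E'
from h import *
n=np.array([.9963,.0856]);T0=np.load("pics/top0.npy")
for nm,bb,m,f in(("st2",(208,169,25,26),(.628,.0976),1),("st1",(250,167,25,26),(.641,-.052),1),("st0",(293,164,25,27),(.654,-.202),1)):
    e=at_z("top",(bb[0]+bb[2]/2,bb[1]-.0),.036)[:2];print(nm,"gap rim->rail face mm",((np.array(m)-e)@n-.006)*1e3, "along", (np.array(m)-e)@np.array([-.0856,.9963])*1e3)
for ce,s,_ in blobs(T0,'green',440)[-3:]:
    e=at_z("top",(s[0]+s[2]/2,s[1]),.036)[:2];print("start far rim",e)
h=lambda i:cv2.inRange(cv2.cvtColor(i,cv2.COLOR_RGB2HSV),(3,150,80),(18,255,255))[85:135,165:215]
for f in("scene0","Sz"):
    q=np.argwhere(h(np.load(f"pics/{f}.npy")))[:,::-1].astype(np.float32);print(f,cv2.fitLine(q,cv2.DIST_L2,0,.01,.01).ravel(),q.min(0),q.max(0))
# rail occupancy between dish and rail: bench-coloured pixels up each mark column
S=np.load("pics/top1.npy")
for c in(220,262): print([tuple(S[v,c]) for v in range(163,174)])
E
```

```text
st2 gap rim->rail face mm 7.412886039187766 along 4.902827919136953
st1 gap rim->rail face mm 8.914221775048322 along 1.4351455605393357
st0 gap rim->rail face mm 6.9875271108431924 along 1.9690516498903554
start far rim [0.51447059 0.13897738]
start far rim [ 0.51150124 -0.01259293]
start far rim [ 0.50594844 -0.19873629]
scene0 [ 0.12289546  0.9924196  20.47934    26.305784  ] [16. 18.] [25. 35.]
Sz [ 0.13587393  0.9907261  19.587301   27.507936  ] [15. 19.] [24. 36.]
[(np.uint8(35), np.uint8(73), np.uint8(120)), (np.uint8(56), np.uint8(71), np.uint8(113)), (np.uint8(120), np.uint8(48), np.uint8(72)), (np.uint8(148), np.uint8(32), np.uint8(27)), (np.uint8(146), np.uint8(26), np.uint8(24)), (np.uint8(115), np.uint8(64), np.uint8(44)), (np.uint8(56), np.uint8(67), np.uint8(46)), (np.uint8(32), np.uint8(54), np.uint8(37)), (np.uint8(41), np.uint8(66), np.uint8(43)), (np.uint8(48), np.uint8(85), np.uint8(53)), (np.uint8(52), np.uint8(91), np.uint8(58))]
[(np.uint8(126), np.uint8(41), np.uint8(51)), (np.uint8(147), np.uint8(28), np.uint8(17)), (np.uint8(147), np.uint8(28), np.uint8(19)), (np.uint8(107), np.uint8(64), np.uint8(50)), (np.uint8(38), np.uint8(70), np.uint8(52)), (np.uint8(34), np.uint8(55), np.uint8(37)), (np.uint8(38), np.uint8(64), np.uint8(41)), (np.uint8(50), np.uint8(86), np.uint8(54)), (np.uint8(52), np.uint8(92), np.uint8(57)), (np.uint8(53), np.uint8(93), np.uint8(60)), (np.uint8(53), np.uint8(93), np.uint8(61))]
```

```bash
python3 -c "
from bench import bot
print(bot.sign_off())"
```

```text
the job is handed in; nothing more can be done
None
```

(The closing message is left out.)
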